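# Load turned knobs into the drying box

## Robot

A 7-joint arm with a two-finger parallel gripper is mounted at the origin on a cart in front of the work surface, level with it; the furniture and walls round the work are solid. World frame = base frame: x ahead of the robot, y to its left, z up, the work surface at z = 0. Lengths are in m, angles in rad, forces in N, time in s.
With the tool pointing down it reaches from about 0.35 to 0.9 m from the base axis. Payload 8.1 kg.
Tool frame: the origin (TCP) lies at the very end of the fingers, on their centre line; the grasp point (between the pads) lies 19 mm behind it; z points along the fingers, y is the line along which they close (so a half turn about z gives the same grasp; the last joint's range is limited). The gripper opens to 92 mm and grips with 3 to 60 N. Pads are 19 mm wide; open, the fingers measure 130 mm over their backs; the gripper's body (75 mm by 190 mm) begins 47 mm behind the grasp point.
Start: joints at [-1.232, 0.434, 0.025, 1.573, -0.012, 1.134, -0.075], TCP at [0.267, 0.565, 0.227] pointing down, gripper open.
Joint ranges: [-2.62, 2.62], [-0.44, 2.09], [-1.27, 1.32], [0.08, 2.57], [-1.32, 4.46], [0.12, 2], [-2.74, 2.74]. Speed limits (rad/s): [2.22, 2.22, 3.01, 3.01, 3.14, 3.14, 3.14].

## Interface

Orientations are given as a rotation vector (axis times angle).
In Python, from bench import * gives the robot as it stands.
- The arm moves only by the tool play_rows, never from a script. Its argument "deltas" is one flat list of numbers, 5 for each row, row after row: the shift along the tool's x, y, z as a fraction of full scale, then the turn about the tool's z as a fraction of full scale, then the opening, from 0 (shut) to 1 (fully open). In form: [x, y, z, yaw, hand, x, y, z, yaw, hand, ...]. A call has 1 to 20 rows; each row is the pose to reach, as a shift and turn from the pose commanded when the call began, along the tool's axes at that moment; what a row does not reach only later rows make up. Full scale, the value 1, is 200 mm for a shift and 30 degrees for a turn. A row lasts 1/12 s, in which the tool goes at most 41.7 mm and 7.16 degrees, less where a joint would pass 70% of its speed; a pose out of reach is approached as far as the arm can. A call with a number of a shift or a turn outside -1 to 1 is refused whole. A call with a gripper value outside its range is refused whole. The fingers move at their own pace and stop on an object; the grip force is fixed at half the most. Time passes only in rows, so rows that repeat a pose let the fingers close. It gives the time, the measured TCP pose, the force, the opening and the grip force at its end, in the units of the state.
- sense(): the state, without advancing time (a new reading comes with each control period).
- snapshot(name): name is "scene" or "top"; returns a dict with "img" (480x640x3 uint8, blue, green, red), "mtx" (3x3 intrinsics, pixels), "origin" and "attitude" of the camera in the world. Camera axes: x right, y down, z forward; pixel columns grow to the right and rows downward; lengths in m; the calibration is good to about 2 mm. A picture is of the moment at which its call begins. There is no depth.
- finish_job(): hands the job in; it is judged then, once.
The state is a dict: "clock": time; "q": joint angles; "qvel": joint speeds; "effort": joint torques, N m; "ee_pos": TCP position; "eef_rot": TCP orientation; "force": force on the tool from outside, world axes, zero at the start; "torque": the same for the moment, N m; "opening": opening from 0.0 (shut) to 1.0 (fully open); "finger_force": force on a finger pad.
Only numpy, scipy, OpenCV 4.12 (cv2) and the standard library are available. Lean on these libraries where they do the work, as an engineer would, in place of code of your own. Each camera call takes 0.05 s, during which the arm holds its last target. There are 200 camera calls.

## Task

Tip all six wooden knobs out of the metal scoop into the drying tray, holding the scoop low over the tray while it is still out on its loading shelf. Stand the empty scoop upright on the bench, then slide the loaded tray into the drying box until its front panel closes flush. Leave the masking tape, the tape measure and the wax tin where they are.

Things in the scene. Friction and masses are not known exactly. Their poses are not given: they have to be found in the camera images.
- dryer: grey steel drying box, fixed to the bench: housing 140 mm deep, 128 wide, 92 tall, slot in its front. Origin on the bench under the middle of the housing's front face; +x points into the slot (housing spans x = 0 to 140 mm), z up. The tray is home when its panel rests against the front face: the tray's origin is then at x = +57.5 mm, y = 0 in this frame
- dryer_slot (a point): middle of the slot's mouth at floor level, in the plane of the box's front face, 10 mm above the bench; axes as the box's. The slot is 101 mm wide, 68 mm high, 132 mm deep; its side edges are bevelled over the first 16 mm, so that the mouth is 113 mm wide
- dryer_shelf (a point): middle of the loading shelf's top, an aluminium plate in front of the box, 10 mm above the bench and level with the slot's floor; 150 mm long (from the box's front face to x = -150 mm in its frame), 128 mm wide, with 6 mm high lips along its two sides; axes as the box's
- tray: open aluminium drying tray, 0.3 kg, standing on the loading shelf: pan 115 mm long (x), 95 wide (y), 36 deep, walls and floor 3 mm; at its front end (x = -57.5 to -62.5 mm) a grey upright panel 118 mm wide, from 1 to 67 mm above the tray's underside. Origin under the middle of the pan, +x towards the slot, z up. It slides freely on the shelf and has 3 mm play on each side in the slot
- tray_pull (a point): middle of the tray's wooden pull, a block 32 mm long (tray x), 24 mm wide (tray y) and 34 mm tall, held 23 mm in front of the panel by two pins; at x = -101.5, y = 0, z = 34 mm of the tray; axes as the tray's. From above it is gripped across its 24 mm width
- scoop: steel hand scoop, 0.16 kg empty, standing on its flat floor: 58 mm wide inside; floor 3 mm thick, flat from x = -41 to 44 mm, then rising by 18 degrees to the open lip at x = 76 mm; back wall (outside x = -44 mm) and side walls 46 mm tall, the sides falling to 18 mm at the lip. Origin under the middle of the flat floor, +x towards the mouth, z up. Tipped mouth down by 75 to 80 degrees it empties
- scoop_handle (a point): middle of the scoop's wooden handle, a straight bar 62 mm long (scoop x), 22 mm wide and 22 mm tall, behind the back wall; at x = -76, y = 0, z = 34 mm of the scoop; axes as the scoop's. From above it is gripped across its 22 mm width
- scoop_lip (a point): middle of the scoop's pouring lip, at x = 76, y = 0, z = 13 mm of the scoop; axes as the scoop's
- knob_0: turned beech knob, 26 mm across its belly, 28 mm tall, 14 g; one of six alike that stand loose in the scoop at the start; origin in the middle of its flat foot, +z to its domed top
- knob_1: turned beech knob, 26 mm across its belly, 28 mm tall, 14 g; one of six alike that stand loose in the scoop at the start; origin in the middle of its flat foot, +z to its domed top
- knob_2: turned beech knob, 26 mm across its belly, 28 mm tall, 14 g; one of six alike that stand loose in the scoop at the start; origin in the middle of its flat foot, +z to its domed top
- knob_3: turned beech knob, 26 mm across its belly, 28 mm tall, 14 g; one of six alike that stand loose in the scoop at the start; origin in the middle of its flat foot, +z to its domed top
- knob_4: turned beech knob, 26 mm across its belly, 28 mm tall, 14 g; one of six alike that stand loose in the scoop at the start; origin in the middle of its flat foot, +z to its domed top
- knob_5: turned beech knob, 26 mm across its belly, 28 mm tall, 14 g; one of six alike that stand loose in the scoop at the start; origin in the middle of its flat foot, +z to its domed top
- crate_corner (a point): left end of the top edge of the near wall of the large wooden crate that stands fixed behind the shelf and the drying box, 185 mm above the bench; the wall runs from here 500 mm along a line 60 degrees to the right of straight ahead (behind the shelf), and the crate's left wall runs from here away from the robot
- lever_tip (a point): tip of the red lever of the fixed clamping jig to the left of the scoop; the lever comes from the left and ends here, 80 to 136 mm above the bench, near the scoop's mouth
- masking_tape: roll of masking tape, 100 mm across, 25 mm high, lying on the roof of the drying box; to be left alone
- tape_measure: yellow steel tape measure, 37 x 69 x 63 mm, on the bench; to be left alone
- wax_tin: round green wax tin, 86 mm across, 30 mm high, on the bench; to be left alone

How it is judged:
By the outcome, as a careful person would: the job done as asked, in the order asked, and still so for the second after the job is handed in, with the robot touching nothing.
It also fails if it takes over 72 s, if anything falls off the work surface, if the arm or the gripper's body presses on something with over 40 N, if the wrist force passes 120 N, or if a joint passes its speed limit or range.

## Working session

There is one attempt and no reset: what is moved stays moved. The work goes in short steps, Python scripts to look and compute and a tool call to move; the robot and the scene stay as the last step left them, time stands still between calls to the robot, and variables do not carry over. Pictures are saved under pics/ and viewed, at most 10 in all, crops included, and the job is handed in when it is done.

Besides the shell and the picture viewer there is one more tool, called after "Call:" by a JSON object that holds its "fn" and its "kwargs", one argument or row to a line. play_rows: Moves the arm, as the interface text tells. Shift numbers are shares of 200 mm and turn numbers shares of 30 degrees, none past 1 either way. Its arguments: {"type":"object","properties":{"deltas":{"type":"array"}},"required":["deltas"]}

```bash
ls; mkdir -p pics; python3 - <<'E'
from bench import *
import cv2,numpy as np
print(sense())
for n in("scene","top"):
    s=snapshot(n); cv2.imwrite(f"pics/{n}0.png",s["img"]); print(n,s["mtx"],s["origin"],s["attitude"])
E
```

```text
pics
{'clock': 0.0, 'q': array([-1.23156623,  0.4352553 ,  0.02498096,  1.57408647, -0.01162124,
        1.13401536, -0.07511271]), 'qvel': array([-3.82489158e-04, -3.52564885e-05,  8.39544405e-04,  2.98350194e-04,
       -8.35078282e-04,  5.37627982e-04,  1.46670932e-03]), 'effort': array([ 4.98838654e-04, -6.67847514e+01,  9.85354856e-01, -3.14465046e+01,
       -6.05908153e-02,  4.24594141e-02,  1.41955184e-04]), 'ee_pos': array([0.26707618, 0.56449236, 0.2259291 ]), 'eef_rot': array([-6.88495260e-01, -3.06498865e+00,  2.51847815e-03]), 'force': array([-0.07748561, -0.09011573, -0.45771064]), 'torque': array([ 0.01077788,  0.01121533, -0.00027496]), 'finger_force': 0.0, 'opening': 0.9997820609236938}
scene [[472.96408484   0.         323.08580175]
 [  0.         472.96408484 235.11585286]
 [  0.           0.           1.        ]] [-0.23862884  0.77875131  0.57740238] [-1.02220134  2.10121006 -1.30395333]
top [[508.95873248   0.         324.23016807]
 [  0.         508.95873248 235.72040585]
 [  0.           0.           1.        ]] [0.40529578 0.23580601 1.09898941] [-2.20714046  2.14710709 -0.08835582]
```

View pics/scene0.png

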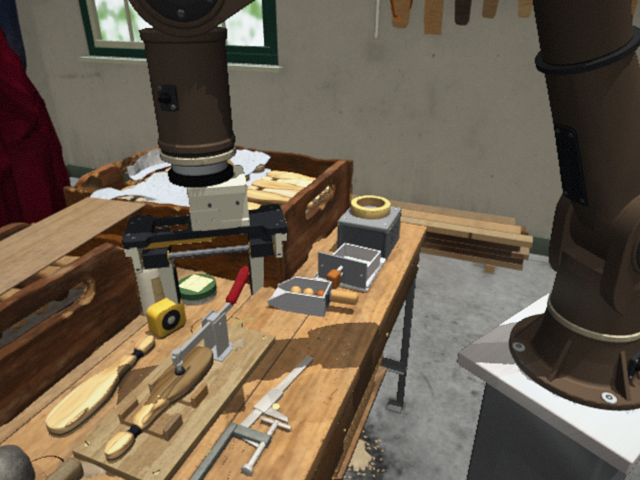

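View pics/top0.png

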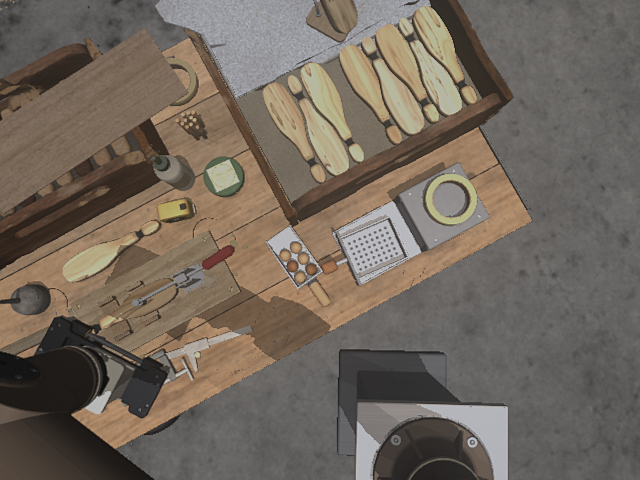

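The scene view shows the arm at left, the scoop with its knobs near (305,295) and the tray and box to its right near (350,260). In the top view the scoop is at (293,257) with its handle at (318,291). The tray is at (375,250), its pull at (330,267), the box at (445,205) and the red lever tip at (233,246). I'll enlarge that area for accurate picks.

```bash
python3 - <<'E'
import cv2
i=cv2.imread("pics/top0.png")[165:315,225:425]
cv2.imwrite("pics/crop0.png",cv2.resize(i,None,fx=4,fy=4,interpolation=cv2.INTER_CUBIC))
E
cat > h.py <<'E'
from bench import *
import cv2,numpy as np
from scipy.spatial.transform import Rotation as R
def ray(s,u,v,z):
    d=R.from_rotvec(s["attitude"]).apply(np.linalg.inv(s["mtx"])@[u,v,1]); o=np.array(s["origin"])
    return o+d*(z-o[2])/d[2]
def proj(s,p):
    c=s["mtx"]@R.from_rotvec(s["attitude"]).inv().apply(np.array(p)-s["origin"]); return c[:2]/c[2]
def tool(t,yaw_axis=None):
    """shift in the tool axes (fractions) from the present pose to target TCP t"""
    s=sense(); r=R.from_rotvec(s["eef_rot"]); return r.inv().apply(np.array(t)-s["ee_pos"])/.2, r.as_matrix()
E
```

```text
(no output)
```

View pics/crop0.png

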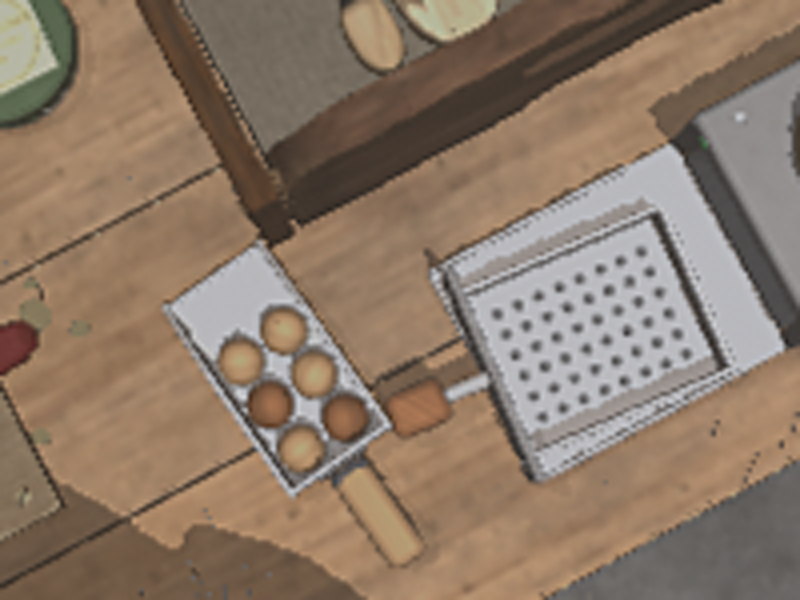

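The crop (4× scale, offset 225,165) shows the scoop lip corners at (165,307) and (262,242), back wall corners at (293,494) and (388,425), and the handle from (348,472) to (408,555). The pull top centre is (418,408), the tray's far wall corners are (655,210) and (725,368), the lever tip is (35,345) and the crate corner is about (265,225).

```bash
python3 - <<'E'
from h import *
s=snapshot("top")
P=lambda x,y,z: ray(s,225+x/4,165+y/4,z)
pts=dict(lipL=(165,307,.018),lipR=(262,242,.018),bL=(293,494,.046),bR=(388,425,.046),h1=(345,475,.045),h2=(407,558,.045),
pull=(418,407,.061),tf=(655,212,.046),tn=(725,370,.046),pan1=(432,268,.077),pan2=(535,478,.077),sf1=(675,145,.016),sn1=(787,350,.016),sn0=(540,482,.016),
boxf=(695,127,.092),boxn=(798,315,.092),cr1=(268,225,.185),cr2=(290,155,.185),lev=(35,345,.11))
q={k:P(*v) for k,v in pts.items()}
for k,v in q.items(): print(k,v.round(4))
st=sense(); print("R",R.from_rotvec(st["eef_rot"]).as_matrix().round(3))
ang=lambda a,b: np.degrees(np.arctan2(*(q[b]-q[a])[1::-1])).round(1)
print("scoop heading",ang("h2","h1"),ang("bL","lipL"),ang("bR","lipR"), "perp", ang("lipR","lipL")-90, ang("bR","bL")-90)
print("tray heading", ang("pan2","pan1")-90, ang("tn","tf")-90, ang("boxn","boxf")-90, ang("sn0","sn1"))
h=(q["lipL"]+q["lipR"])/2;b=(q["bL"]+q["bR"])/2; print("scoop len",np.linalg.norm((h-b)[:2]),"hmid",(q["h1"]+q["h2"])/2,"handle len",np.linalg.norm(q["h1"]-q["h2"]))
# orange pull / handle centroids
E
```

```text
lipL [0.4797 0.363  0.018 ]
lipR [0.5159 0.3125 0.018 ]
bL [0.3832 0.2903 0.046 ]
bR [0.42   0.2424 0.046 ]
h1 [0.3937 0.2638 0.045 ]
h2 [0.3521 0.2307 0.045 ]
pull [0.4293 0.2273 0.061 ]
tf [0.5344 0.1066 0.046 ]
tn [0.4532 0.069  0.046 ]
pan1 [0.4991 0.2223 0.077 ]
pan2 [0.3952 0.168  0.077 ]
sf1 [0.5745 0.0928 0.016 ]
sn1 [0.4661 0.0314 0.016 ]
sn0 [0.3925 0.1613 0.016 ]
boxf [0.572 0.093 0.092]
boxn [0.4793 0.0405 0.092 ]
cr1 [0.5066 0.2982 0.185 ]
cr2 [0.5388 0.2893 0.185 ]
lev [0.4531 0.4147 0.11  ]
R [[-0.904  0.428 -0.   ]
 [ 0.428  0.904 -0.001]
 [-0.    -0.001 -1.   ]]
scoop heading 38.5 37.0 36.2 perp 35.599999999999994 37.5
tray heading -62.5 -65.2 -60.5 -60.5
scoop len 0.119856608244325 hmid [0.37290018 0.24729709 0.045     ] handle len 0.05312577600655977
```

Call:
{"fn": "play_rows", "kwargs": {
  "deltas": [-0.15, -0.15, 0, -0.2, 0.5, -0.3, -0.3, 0, -0.4, 0.5, -0.45, -0.45, 0, -0.6, 0.5, -0.568, -0.616, 0, -0.8, 0.5, -0.568, -0.616, 0, -1, 0.5, -0.568, -0.616, 0, -1, 0.5]
}}

```text
clock: 0.65
ee_pos: [0.3184, 0.4022, 0.2269]
eef_rot: [-0.13, 3.139, -0.001]
force: [-0.5, 0.2, 0.6]
opening: 0.611
finger_force: 0.0
```

```bash
cat >> h.py <<'E'
def go(t,yaw=None):
    d,M=tool(t); st=sense(); y=np.degrees(np.arctan2(M[1,1],M[0,1]))
    print("t",st["clock"],"at",np.round(st["ee_pos"],4),"shift",d.round(3),"ydir",y.round(2),"yaw frac",None if yaw is None else round((y-yaw)/30,3),"tilt",M[:,2].round(3),"q",np.round(st["q"],2),"op",round(st["opening"],3),"ff",round(st["finger_force"],1),"F",np.round(st["force"],1))
E
python3 -c "
from h import *
go([.376,.247,.15],127)"
```

```text
t 0.65 at [0.3184 0.4022 0.2269] shift [-0.223 -0.797  0.385] ydir 94.73 yaw frac -1.076 tilt [ 0.    -0.001 -1.   ] q [-0.96  0.26 -0.05  1.84  0.02  1.05  0.63] op 0.611 ff 0.0 F [-0.5  0.2  0.6]
```

Call:
{"fn": "play_rows", "kwargs": {
  "deltas": [-0.05, -0.2, 0, -0.2, 0.5, -0.1, -0.4, 0, -0.4, 0.5, -0.2, -0.6, 0.1, -0.6, 0.5, -0.223, -0.797, 0.2, -0.8, 0.5, -0.223, -0.797, 0.35, -1, 0.5, -0.223, -0.797, 0.385, -1, 0.5, -0.223, -0.797, 0.385, -1, 0.5]
}}

```text
clock: 1.23
ee_pos: [0.3736, 0.2498, 0.148]
eef_rot: [0.928, -2.997, 0.001]
force: [-1.3, 0.7, 1.1]
opening: 0.5
finger_force: 0.0
```

```bash
python3 -c "
from h import *
go([.376,.2468,.020],127)
s=snapshot('top');cv2.imwrite('pics/c1.png',cv2.resize(s['img'][180:330,230:430],None,fx=4,fy=4))"
```

```text
t 1.2333 at [0.3736 0.2498 0.148 ] shift [-0.004 -0.019  0.64 ] ydir 124.39 yaw frac -0.087 tilt [-0.003 -0.002 -1.   ] q [-0.67  0.25 -0.05  2.08  0.02  0.82  1.45] op 0.5 ff 0.0 F [-1.3  0.7  1.1]
```

Call:
{"fn": "play_rows", "kwargs": {
  "deltas": [0, 0, 0.15, -0.077, 0.5, 0, 0, 0.3, -0.077, 0.5, 0, 0, 0.45, -0.077, 0.5, 0, 0, 0.45, -0.077, 0.5]
}}

```text
clock: 1.62
ee_pos: [0.3729, 0.2511, 0.0571]
eef_rot: [0.995, -2.976, 0.001]
force: [0.0, -0.3, 0.4]
opening: 0.5
finger_force: 0.0
```

```bash
python3 -c "
from h import *
go([.376,.2468,.020],127)
s=snapshot('scene');cv2.imwrite('pics/c2.png',cv2.resize(s['img'][220:340,240:400],None,fx=5,fy=5))"
```

```text
t 1.6167 at [0.3729 0.2511 0.0571] shift [-0.    -0.027  0.186] ydir 126.97 yaw frac -0.001 tilt [-0.004 -0.002 -1.   ] q [-0.67  0.4  -0.06  2.17  0.04  0.58  1.47] op 0.5 ff 0.0 F [ 0.  -0.3  0.4]
```

View pics/c2.png

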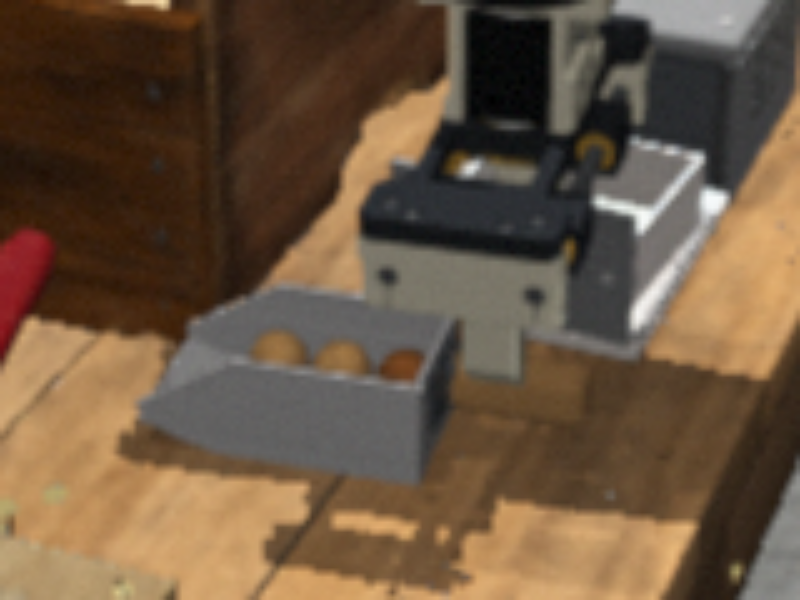

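The close view shows the open fingers straddling the handle near (495,350), with the knobs undisturbed. I'll go down and close.

Call:
{"fn": "play_rows", "kwargs": {
  "deltas": [0, -0.027, 0.08, 0, 0.5, 0, -0.027, 0.185, 0, 0.5, 0, -0.027, 0.185, 0, 0.5, 0, -0.027, 0.185, 0, 0.15, 0, -0.027, 0.185, 0, 0, 0, -0.027, 0.185, 0, 0, 0, -0.027, 0.185, 0, 0, 0, -0.027, 0.185, 0, 0]
}}

```text
clock: 2.33
ee_pos: [0.3785, 0.2462, 0.0238]
eef_rot: [-0.996, 2.978, 0.001]
force: [-1.4, 0.2, 9.3]
opening: 0.238
finger_force: 30.0
```

```bash
python3 -c "
from h import *
go([.376,.2468,.020],127)"
```

```text
t 2.3333 at [0.3785 0.2462 0.0238] shift [0.008 0.01  0.019] ydir 127.0 yaw frac 0.0 tilt [ 0.001  0.001 -1.   ] q [-0.66  0.46 -0.05  2.19  0.05  0.49  1.47] op 0.238 ff 30.0 F [-1.4  0.2  9.3]
```

Call:
{"fn": "play_rows", "kwargs": {
  "deltas": [0, 0, -0.02, 0, 0, 0, 0, -0.04, 0, 0, 0, 0.01, -0.06, 0, 0, 0, 0.02, -0.08, 0, 0, 0, 0.03, -0.1, 0, 0, 0, 0.03, -0.1, 0, 0]
}}

```text
clock: 2.83
ee_pos: [0.3744, 0.2509, 0.0435]
eef_rot: [-0.997, 2.978, 0.001]
force: [-0.1, -0.1, -3.0]
opening: 0.24
finger_force: 30.0
```

```bash
python3 -c "
from h import *
go([.376,.2468,.020],127)
s=snapshot('scene');cv2.imwrite('pics/c3.png',cv2.resize(s['img'][220:340,240:400],None,fx=5,fy=5))"
```

```text
t 2.8333 at [0.3744 0.2509 0.0435] shift [ 0.006 -0.021  0.118] ydir 127.01 yaw frac 0.0 tilt [ 0.001  0.001 -1.   ] q [-0.67  0.42 -0.05  2.18  0.04  0.54  1.47] op 0.24 ff 30.0 F [-0.1 -0.1 -3. ]
```

View pics/c3.png

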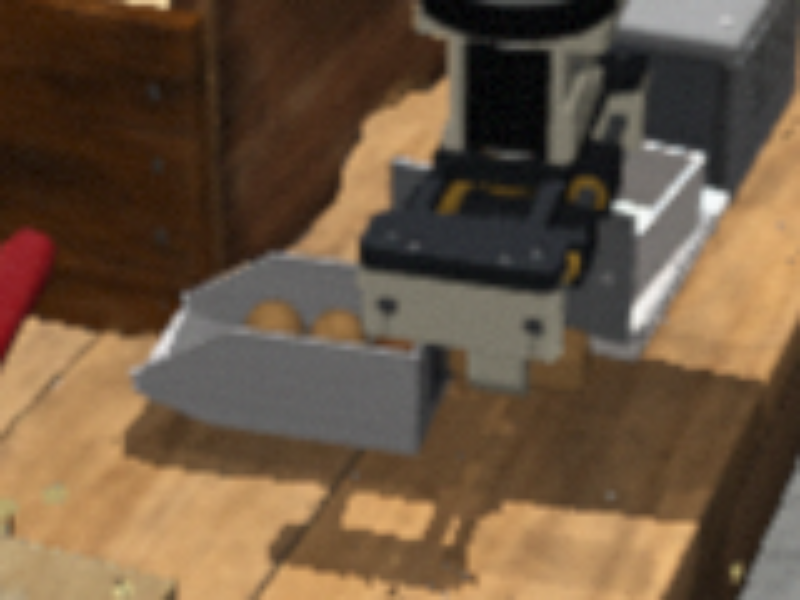

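It's held level at 30 N, just off the bench, with the knobs still in it. Next I'll lift clear of the pull, draw back from the crate and rise.

Call:
{"fn": "play_rows", "kwargs": {
  "deltas": [0, 0.01, -0.05, 0, 0, 0, 0.02, -0.12, 0, 0, 0, 0.02, -0.19, 0, 0, 0, 0.02, -0.26, 0, 0, 0.03, 0.02, -0.31, 0, 0, 0.09, 0.02, -0.36, 0, 0, 0.16, 0.02, -0.42, 0, 0, 0.23, 0.02, -0.48, 0, 0, 0.3, 0.02, -0.54, 0, 0, 0.36, 0.02, -0.58, 0, 0, 0.4, 0.02, -0.6, 0, 0, 0.4, 0.02, -0.6, 0, 0]
}}

```text
clock: 3.88
ee_pos: [0.3068, 0.2042, 0.1631]
eef_rot: [0.996, -2.979, 0.0]
force: [0.3, -0.4, -2.8]
opening: 0.236
finger_force: 30.0
```

```bash
python3 -c "
from h import *
go([.3884,.0885,.160],119)"
```

```text
t 3.8833 at [0.3068 0.2042 0.1631] shift [ 0.022 -0.707  0.015] ydir 126.98 yaw frac 0.266 tilt [ 0. -0. -1.] q [-0.67  0.1  -0.07  2.23  0.01  0.82  1.47] op 0.236 ff 30.0 F [ 0.3 -0.4 -2.8]
```

Call:
{"fn": "play_rows", "kwargs": {
  "deltas": [0, -0.03, 0, 0, 0, 0.002, -0.08, 0, 0.03, 0, 0.005, -0.15, 0, 0.06, 0, 0.007, -0.23, 0, 0.1, 0, 0.01, -0.31, 0, 0.14, 0, 0.015, -0.39, 0, 0.17, 0, 0.02, -0.47, 0, 0.2, 0, 0.022, -0.55, 0, 0.23, 0, 0.022, -0.62, 0, 0.26, 0, 0.022, -0.67, 0.01, 0.27, 0, 0.022, -0.7, 0.015, 0.27, 0, 0.022, -0.707, 0.015, 0.27, 0, 0.022, -0.707, 0.015, 0.27, 0]
}}

```text
clock: 4.97
ee_pos: [0.3896, 0.0897, 0.1594]
eef_rot: [0.783, -3.042, 0.0]
force: [-0.0, -0.6, -3.1]
opening: 0.234
finger_force: 30.0
```

```bash
python3 -c "
from h import *
go([.3884,.0885,.160],119)
s=snapshot('top');a=cv2.resize(s['img'][150:330,270:430],None,fx=2.5,fy=2.5)
s=snapshot('scene');b=cv2.resize(s['img'][160:340,280:440],None,fx=2.5,fy=2.5)
cv2.imwrite('pics/c4.png',np.hstack([a,b]))"
```

```text
t 4.9667 at [0.3896 0.0897 0.1594] shift [ 0.008 -0.002 -0.003] ydir 118.88 yaw frac -0.004 tilt [-0.001 -0.    -1.   ] q [-0.44  0.15  0.09  2.18 -0.02  0.81  1.74] op 0.234 ff 30.0 F [-0.  -0.6 -3.1]
```

View pics/c4.png

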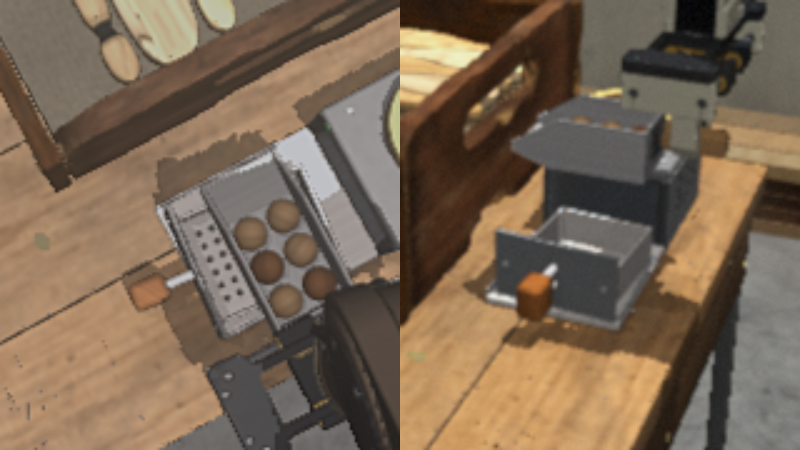

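The scoop is centred over the tray, level, with all six knobs in it. The tray is still in place, pull at (150,290) in the left half. Now I'll see how the grip force follows the commanded opening.

Call:
{"fn": "play_rows", "kwargs": {
  "deltas": [0, 0, 0, 0, 0.2, 0, 0, 0, 0, 0.2]
}}

```text
clock: 5.23
ee_pos: [0.3894, 0.0903, 0.1598]
eef_rot: [-0.785, 3.042, 0.0]
force: [0.7, 1.0, -2.4]
opening: 0.236
finger_force: 30.0
```

Call:
{"fn": "play_rows", "kwargs": {
  "deltas": [0, 0, 0, 0, 0.225, 0, 0, 0, 0, 0.225]
}}

```text
clock: 5.4
ee_pos: [0.3895, 0.09, 0.1598]
eef_rot: [-0.785, 3.042, 0.0]
force: [0.3, -0.7, -2.8]
opening: 0.237
finger_force: 30.0
```

Call:
{"fn": "play_rows", "kwargs": {
  "deltas": [0, 0, 0, 0, 0.23, 0, 0, 0, 0, 0.23]
}}

```text
clock: 5.57
ee_pos: [0.3896, 0.0898, 0.1598]
eef_rot: [-0.784, 3.042, 0.0]
force: [-0.2, 0.0, -3.6]
opening: 0.237
finger_force: 30.0
```

Call:
{"fn": "play_rows", "kwargs": {
  "deltas": [0, 0, 0, 0, 0.234, 0, 0, 0, 0, 0.234]
}}

```text
clock: 5.73
ee_pos: [0.3896, 0.0898, 0.1597]
eef_rot: [-0.784, 3.042, 0.0]
force: [0.0, 0.2, -1.5]
opening: 0.237
finger_force: 28.6
```

Call:
{"fn": "play_rows", "kwargs": {
  "deltas": [0, 0, 0, 0, 0.235, 0, 0, 0, 0, 0.235]
}}

```text
clock: 5.9
ee_pos: [0.3896, 0.0897, 0.1597]
eef_rot: [-0.784, 3.042, 0.0]
force: [-0.2, -0.5, -2.4]
opening: 0.238
finger_force: 23.5
```

Call:
{"fn": "play_rows", "kwargs": {
  "deltas": [0, 0, 0, 0, 0.2355, 0, 0, 0, 0, 0.2355]
}}

```text
clock: 6.07
ee_pos: [0.3896, 0.0898, 0.1597]
eef_rot: [-0.784, 3.042, 0.0]
force: [0.1, -0.1, -3.1]
opening: 0.239
finger_force: 20.9
```

Grip force is graded near contact, about 5 N per 0.001 and zero near 0.2396. So I can let the scoop pivot in the pads under its own weight, using the wrist moment to follow the tilt.

```bash
cat >> h.py <<'E'
def tip():
    st=sense(); n=np.array([.875,.485,0]); d=np.array([.485,-.875,0]); T=np.array(st["torque"])
    print("t",round(st["clock"],2),"F",np.round(st["force"],2),"Tn,Td",(T@n).round(3),(T@d).round(3),"op",round(st["opening"],4),"ff",round(st["finger_force"],1))
E
python3 -c "
from h import *
tip()"
```

```text
t 6.07 F [ 0.13 -0.06 -3.1 ] Tn,Td 0.02 -0.151 op 0.2387 ff 20.9
```

Call:
{"fn": "play_rows", "kwargs": {
  "deltas": [0, 0, 0, 0, 0.2365, 0, 0, 0, 0, 0.2365]
}}

```text
clock: 6.23
ee_pos: [0.3896, 0.0898, 0.1597]
eef_rot: [0.784, -3.042, 0.0]
force: [-0.7, -0.9, -3.1]
opening: 0.238
finger_force: 15.8
```

```bash
python3 -c "
from h import *
tip()"
```

```text
t 6.23 F [-0.65 -0.91 -3.11] Tn,Td 0.105 -0.173 op 0.2384 ff 15.8
```

Call:
{"fn": "play_rows", "kwargs": {
  "deltas": [0, 0, 0, 0, 0.237, 0, 0, 0, 0, 0.237]
}}

```text
clock: 6.4
ee_pos: [0.3897, 0.0898, 0.1598]
eef_rot: [-0.784, 3.042, 0.0]
force: [-0.0, -0.4, -2.5]
opening: 0.24
finger_force: 13.3
```

```bash
python3 -c "
from h import *
tip()"
```

```text
t 6.4 F [-0.01 -0.39 -2.53] Tn,Td 0.097 -0.122 op 0.24 ff 13.3
```

Call:
{"fn": "play_rows", "kwargs": {
  "deltas": [0, 0, 0, 0, 0.2375, 0, 0, 0, 0, 0.2375]
}}

```text
clock: 6.57
ee_pos: [0.3897, 0.0898, 0.1598]
eef_rot: [-0.784, 3.042, 0.0]
force: [-0.3, -0.6, -2.7]
opening: 0.235
finger_force: 10.9
```

```bash
python3 -c "
from h import *
tip()"
```

```text
t 6.57 F [-0.33 -0.64 -2.69] Tn,Td 0.036 -0.173 op 0.2351 ff 10.9
```

Call:
{"fn": "play_rows", "kwargs": {
  "deltas": [0, 0, 0, 0, 0.238, 0, 0, 0, 0, 0.238]
}}

```text
clock: 6.73
ee_pos: [0.3897, 0.0898, 0.1598]
eef_rot: [-0.784, 3.042, 0.0]
force: [0.2, 0.5, -1.2]
opening: 0.244
finger_force: 8.6
```

```bash
python3 -c "
from h import *
tip()
s=snapshot('scene');cv2.imwrite('pics/c5.png',cv2.resize(s['img'][160:340,280:440],None,fx=2.5,fy=2.5))
a=cv2.imread('pics/c4.png')[:,400:];b=cv2.imread('pics/c5.png');m=cv2.absdiff(a,b).max(2)>40;ys,xs=np.nonzero(m);print(m.sum(),xs.min() if len(xs) else 0,xs.max() if len(xs) else 0,ys.min() if len(xs) else 0,ys.max() if len(xs) else 0)"
```

```text
t 6.73 F [ 0.2   0.47 -1.2 ] Tn,Td 0.106 -0.011 op 0.2438 ff 8.6
10554 92 330 94 291
```

View pics/c5.png

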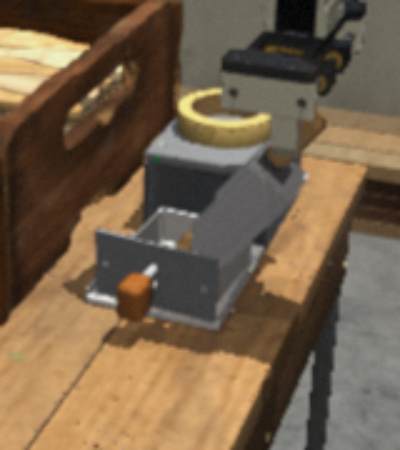

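The scoop has swung to roughly 45° and knobs are coming out into the tray. I'll firm the grip and bring the pivot forward and up, so the lip stays inside the tray for the rest of the tipping.

Call:
{"fn": "play_rows", "kwargs": {
  "deltas": [0, 0, -0.02, 0, 0.2365, -0.02, 0, -0.05, 0, 0.2365, -0.06, 0, -0.08, 0, 0.2365, -0.11, 0, -0.1, 0, 0.2365, -0.17, 0, -0.12, 0, 0.2365, -0.22, 0, -0.125, 0, 0.2365, -0.25, 0, -0.125, 0, 0.2365, -0.25, 0, -0.125, 0, 0.2365]
}}

```text
clock: 7.45
ee_pos: [0.4348, 0.1149, 0.1849]
eef_rot: [-0.784, 3.041, 0.0]
force: [0.0, -0.2, -1.9]
opening: 0.236
finger_force: 16.3
```

```bash
python3 -c "
from h import *
tip();go([.3896,.0898,.16])
s=snapshot('top');a=cv2.resize(s['img'][150:330,270:430],None,fx=2.5,fy=2.5)
s=snapshot('scene');b=cv2.resize(s['img'][160:340,280:440],None,fx=2.5,fy=2.5)
cv2.imwrite('pics/c6.png',np.hstack([a,b]))"
```

```text
t 7.45 F [ 0.03 -0.16 -1.87] Tn,Td 0.107 0.073 op 0.2364 ff 16.3
t 7.45 at [0.4348 0.1149 0.1849] shift [ 0.259 -0.     0.124] ydir 118.93 yaw frac None tilt [ 0.001  0.    -1.   ] q [-0.45  0.19  0.09  2.04 -0.02  0.9   1.72] op 0.236 ff 16.3 F [ 0.  -0.2 -1.9]
```

View pics/c6.png

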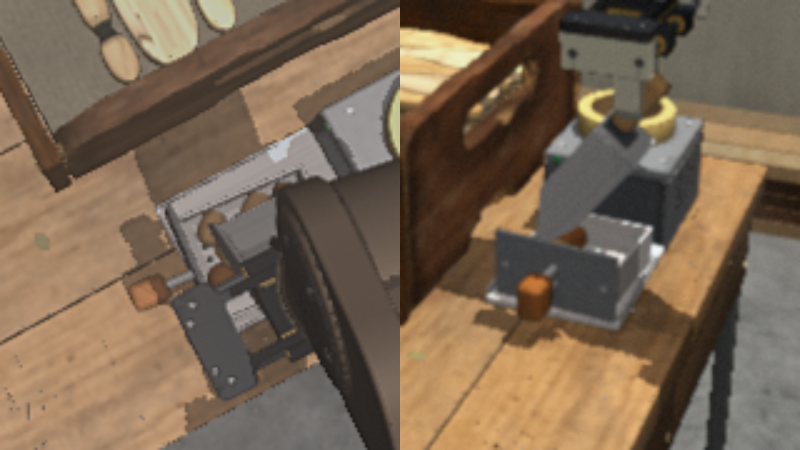

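About four knobs show in the tray; the scoop is at about 50° with its lip over the tray (590,235 on the right half). I'll loosen further and move forward.

Call:
{"fn": "play_rows", "kwargs": {
  "deltas": [0, 0, 0, 0, 0.238, -0.02, 0, 0, 0, 0.2384, -0.06, 0, 0, 0, 0.2386, -0.1, 0, 0, 0, 0.2386, -0.13, 0, 0, 0, 0.2386, -0.13, 0, 0, 0, 0.2386]
}}

```text
clock: 8.05
ee_pos: [0.4577, 0.1275, 0.1848]
eef_rot: [-0.784, 3.041, 0.0]
force: [-0.0, 0.3, -1.8]
opening: 0.239
finger_force: 5.3
```

```bash
cat >> h.py <<'E'
def look(n,f=2.5):
    s=snapshot('top');a=cv2.resize(s['img'][150:330,270:430],None,fx=f,fy=f)
    s=snapshot('scene');b=cv2.resize(s['img'][160:340,280:440],None,fx=f,fy=f)
    cv2.imwrite(f'pics/{n}.png',np.hstack([a,b])); return b
def edge(b):
    # scoop left-wall outline: grey blob between pad and tray, direction of its largest straight edges
    g=cv2.Canny(cv2.cvtColor(b,cv2.COLOR_BGR2GRAY),40,120); l=cv2.HoughLinesP(g[100:240,120:260],1,np.pi/180,25,minLineLength=35,maxLineGap=6)
    print([(x0+120,y0+100,x1+120,y1+100,round(float(np.degrees(np.arctan2(y1-y0,x1-x0))))) for x0,y0,x1,y1 in l[:,0]] if l is not None else None)
E
python3 -c "
from h import *
tip();edge(look('c7'));edge(cv2.imread('pics/c6.png')[:,400:])"
```

```text
t 8.05 F [-0.01  0.34 -1.77] Tn,Td 0.135 0.041 op 0.2388 ff 5.3
[(np.int32(164), np.int32(207), np.int32(210), np.int32(158), -47), (np.int32(169), np.int32(207), np.int32(251), np.int32(226), 13), (np.int32(177), np.int32(213), np.int32(252), np.int32(231), 13), (np.int32(121), np.int32(171), np.int32(155), np.int32(134), -47), (np.int32(220), np.int32(165), np.int32(259), np.int32(172), 10)]
[(np.int32(145), np.int32(150), np.int32(179), np.int32(112), -48), (np.int32(191), np.int32(212), np.int32(251), np.int32(226), 13)]
```

Call:
{"fn": "play_rows", "kwargs": {
  "deltas": [0, 0, 0, 0, 0.239, 0, 0, 0, 0, 0.239, 0, 0, 0, 0, 0.239]
}}

```text
clock: 8.4
ee_pos: [0.4559, 0.1263, 0.1847]
eef_rot: [0.784, -3.042, 0.0]
force: [0.2, -0.0, -2.1]
opening: 0.242
finger_force: 3.2
```

```bash
python3 -c "
from h import *
tip();edge(look('c8'))"
```

```text
t 8.4 F [ 0.19 -0.04 -2.06] Tn,Td 0.164 -0.059 op 0.2417 ff 3.2
[(np.int32(165), np.int32(207), np.int32(249), np.int32(225), 12), (np.int32(187), np.int32(217), np.int32(251), np.int32(231), 12)]
```

Call:
{"fn": "play_rows", "kwargs": {
  "deltas": [0, 0, 0, 0, 0.2391, 0, 0, 0, 0, 0.2392, 0, 0, 0, 0, 0.2392]
}}

```text
clock: 8.75
ee_pos: [0.4562, 0.1265, 0.1848]
eef_rot: [-0.784, 3.042, 0.0]
force: [0.1, -0.3, -1.4]
opening: 0.239
finger_force: 2.2
```

```bash
python3 -c "
from h import *
tip();edge(look('c9'))"
```

```text
t 8.75 F [ 0.13 -0.34 -1.36] Tn,Td 0.046 -0.019 op 0.2394 ff 2.2
[(np.int32(144), np.int32(151), np.int32(179), np.int32(112), -48), (np.int32(184), np.int32(216), np.int32(239), np.int32(227), 11), (np.int32(192), np.int32(212), np.int32(251), np.int32(226), 13)]
```

View pics/c9.png

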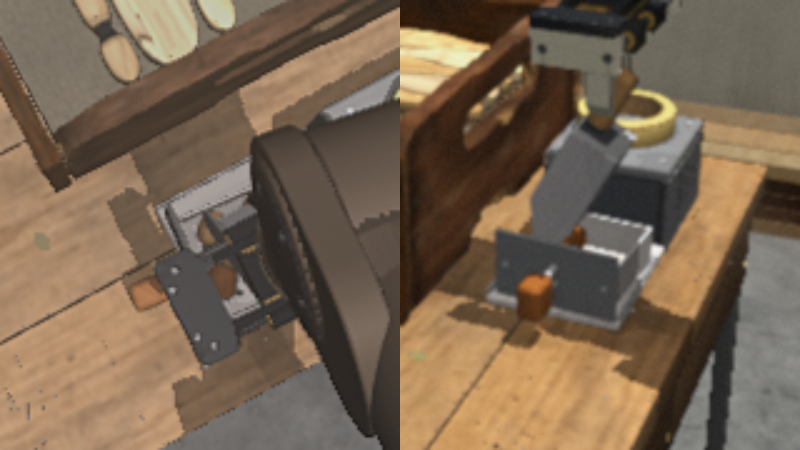

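The scoop is now at about 60°, its lip inside the tray's outline. Next I'll average the wrist readings to estimate what's left in the scoop.

```bash
cat >> h.py <<'E'
def avg(k=12):
    F=[];T=[]
    for i in range(k): snapshot('scene'); s=sense(); F.append(s['force']);T.append(s['torque'])
    F=np.array(F);T=np.array(T); print("F",F.mean(0).round(2),"+-",(F.std(0)/k**.5).round(2),"Td",(T.mean(0)@[.485,-.875,0]).round(3),"ff",s['finger_force'],'t',s['clock'])
E
python3 -c "
from h import *
avg()"
```

```text
F [ 0.14  0.14 -1.37] +- [0.14 0.18 0.16] Td -0.021 ff 2.1899525821208954 t 9.45
```

Call:
{"fn": "play_rows", "kwargs": {
  "deltas": [0, 0, -0.03, 0, 0.239, 0, 0, 0, 0, 0.239, 0, 0, -0.03, 0, 0.239, 0, 0, 0, 0, 0.2392, 0, 0, -0.03, 0, 0.2392, 0, 0, 0, 0, 0.2392, 0, 0, -0.03, 0, 0.2392, 0, 0, 0, 0, 0.2392, 0, 0, 0, 0, 0.2392]
}}

```text
clock: 10.2
ee_pos: [0.456, 0.1264, 0.1841]
eef_rot: [0.784, -3.042, 0.0]
force: [-0.5, -1.1, -1.8]
opening: 0.241
finger_force: 2.2
```

```bash
python3 -c "
from h import *
avg(); b=look('c10'); edge(b); a=cv2.imread('pics/c9.png')[:,400:]
m=(cv2.absdiff(a,b).max(2)>40); ys,xs=np.nonzero(m); print(m.sum(), np.percentile(xs,[2,98]),np.percentile(ys,[2,98]))"
```

```text
F [-0.03 -0.   -1.48] +- [0.14 0.16 0.18] Td -0.009 ff 2.1877727285027504 t 10.8
[(np.int32(187), np.int32(218), np.int32(225), np.int32(153), -60), (np.int32(144), np.int32(150), np.int32(179), np.int32(111), -48), (np.int32(198), np.int32(214), np.int32(251), np.int32(226), 13), (np.int32(187), np.int32(216), np.int32(244), np.int32(229), 13), (np.int32(196), np.int32(204), np.int32(240), np.int32(127), -60)]
655 [130. 238.] [115. 241.]
```

```bash
cat >> h.py <<'E'
def scoop2w(p,th,pivot,n=np.array([.875,.485,0])):
    """point p (mm, scoop frame) tipped by th about handle middle at pivot"""
    x,y,z=p[0]+76,p[1],p[2]-34; c,s=np.cos(np.radians(th)),np.sin(np.radians(th))
    X,Z=x*c+z*s,-x*s+z*c; l=np.array([-n[1],n[0],0]); return pivot+(X*n+y*l+np.array([0,0,Z]))/1e3
E
python3 -c "
from h import *
s=snapshot('scene'); P=sense()['ee_pos']+np.array([0,0,.01])
c=lambda p:((proj(s,p)-[280,160])*2.5).round(0)
for th in (50,60,65,70,75,80,85):
    a,b,d=[c(scoop2w(q,th,P)) for q in((-44,32,0),(44,32,0),(76,32,13))]; e=c(scoop2w((76,32,18),th,P)); k=c(scoop2w((-44,32,46),th,P))
    print(th,a,b,d,k,'floor ang',np.degrees(np.arctan2(*(b-a)[::-1])).round(0),'lipedge',e)
"
```

```text
50 [198. 161.] [135. 219.] [104. 228.] [160. 123.] floor ang 137.0 lipedge [100. 224.]
60 [207. 161.] [157. 230.] [128. 245.] [163. 129.] floor ang 126.0 lipedge [124. 242.]
65 [211. 160.] [168. 234.] [141. 252.] [165. 132.] floor ang 120.0 lipedge [136. 249.]
70 [215. 159.] [179. 238.] [154. 258.] [168. 134.] floor ang 114.0 lipedge [150. 255.]
75 [219. 158.] [191. 240.] [168. 263.] [170. 137.] floor ang 109.0 lipedge [163. 261.]
80 [223. 156.] [202. 242.] [182. 267.] [173. 139.] floor ang 104.0 lipedge [177. 265.]
85 [227. 154.] [214. 243.] [196. 270.] [176. 141.] floor ang 98.0 lipedge [191. 268.]
```

The tilt is about 65° by projection. A forward jerk with a loose grip, then a firm grip for the stop, should swing it further down.

Call:
{"fn": "play_rows", "kwargs": {
  "deltas": [0.02, 0, -0.01, 0, 0.236, 0.06, 0, -0.02, 0, 0.236, 0.1, 0, -0.025, 0, 0.236, 0.1, 0, -0.025, 0, 0.236, 0.1, 0, -0.025, 0, 0.2391, 0.0, 0, -0.025, 0, 0.2392, -0.08, 0, -0.025, 0, 0.236, -0.1, 0, -0.025, 0, 0.236, -0.1, 0, -0.025, 0, 0.236]
}}

```text
clock: 11.7
ee_pos: [0.4744, 0.1367, 0.1896]
eef_rot: [-0.784, 3.042, 0.0]
force: [-0.4, 0.7, -1.4]
opening: 0.246
finger_force: 19.2
```

```bash
python3 -c "
from h import *
avg(16); b=look('c11'); edge(b); go([.456,.1264,.19])
s=snapshot('scene'); P=sense()['ee_pos']+np.array([0,0,.01])
c=lambda p:((proj(s,p)-[280,160])*2.5).round(0)
for th in (60,70,75,80,85):
    print(th,[c(scoop2w(q,th,P)) for q in((-44,32,0),(44,32,0),(-44,32,46),(76,32,18))])"
```

```text
F [ 0.01 -0.16 -1.59] +- [0.13 0.14 0.15] Td 0.005 ff 19.228049218654633 t 12.5
[(np.int32(181), np.int32(210), np.int32(251), np.int32(226), 13), (np.int32(130), np.int32(178), np.int32(152), np.int32(127), -67), (np.int32(183), np.int32(215), np.int32(236), np.int32(227), 13)]
t 12.6 at [0.4737 0.1362 0.1897] shift [ 0.101 -0.    -0.001] ydir 118.89 yaw frac None tilt [ 0.  0. -1.] q [-0.46  0.26  0.09  1.94 -0.03  0.94  1.72] op 0.242 ff 19.2 F [-0.4  0.6 -1.5]
60 [array([185., 152.]), array([136., 221.]), array([142., 120.]), array([104., 233.])]
70 [array([193., 150.]), array([158., 229.]), array([146., 125.]), array([129., 246.])]
75 [array([197., 149.]), array([170., 231.]), array([149., 128.]), array([143., 251.])]
80 [array([201., 147.]), array([181., 233.]), array([151., 130.]), array([156., 256.])]
85 [array([205., 145.]), array([193., 234.]), array([154., 132.]), array([170., 259.])]
```

Call:
{"fn": "play_rows", "kwargs": {
  "deltas": [0.02, 0, 0, 0, 0.236, 0.07, 0, 0, 0, 0.236, 0.13, 0, 0, 0, 0.236, 0.17, 0, 0, 0, 0.236, 0.18, 0, 0, 0, 0.236, 0.18, 0, 0, 0, 0.236, 0.18, 0, 0, 0, 0.2391, 0.06, 0, 0, 0, 0.2392, -0.01, 0, 0, 0, 0.236, -0.02, 0, 0, 0, 0.236, -0.02, 0, 0, 0, 0.236]
}}

```text
clock: 13.57
ee_pos: [0.4779, 0.1386, 0.1895]
eef_rot: [-0.785, 3.042, -0.0]
force: [-0.0, 0.0, -2.1]
opening: 0.239
finger_force: 19.0
```

```bash
python3 -c "
from h import *
avg(12); b=look('c12'); edge(b)
s=snapshot('scene'); P=sense()['ee_pos']+np.array([0,0,.01]); print(P)
c=lambda p:((proj(s,p)-[280,160])*2.5).round(0)
for th in (70,75,80,85):
    print(th,[c(scoop2w(q,th,P)) for q in((-44,32,0),(44,32,0),(-44,32,46),(76,32,18))])"
```

```text
F [-0.31 -0.35 -1.63] +- [0.15 0.14 0.16] Td 0.019 ff 19.048497676849365 t 14.1667
[(np.int32(200), np.int32(214), np.int32(251), np.int32(226), 13), (np.int32(194), np.int32(218), np.int32(244), np.int32(229), 12), (np.int32(133), np.int32(213), np.int32(142), np.int32(173), -77), (np.int32(217), np.int32(164), np.int32(259), np.int32(172), 11)]
[0.47718487 0.13808293 0.19974964]
70 [array([189., 149.]), array([154., 228.]), array([142., 124.]), array([125., 245.])]
75 [array([193., 148.]), array([166., 230.]), array([144., 127.]), array([138., 251.])]
80 [array([197., 146.]), array([177., 232.]), array([147., 129.]), array([152., 255.])]
85 [array([200., 144.]), array([189., 233.]), array([150., 131.]), array([166., 258.])]
```

It now hangs at about 80°, and the wrist reads the empty scoop's weight (1.6 N). I'll grip firmly, lift straight up, move left along the bench and look at the tray.

Call:
{"fn": "play_rows", "kwargs": {
  "deltas": [0, 0, -0.05, 0, 0.2, 0, 0, -0.12, 0, 0.2, 0, 0, -0.19, 0, 0.2, 0, 0, -0.25, 0, 0.2, 0, 0.06, -0.27, 0, 0.2, 0, 0.15, -0.27, 0, 0.2, 0, 0.26, -0.27, 0, 0.2, 0, 0.38, -0.27, 0, 0.2, 0, 0.5, -0.27, 0, 0.2, 0, 0.62, -0.27, 0, 0.2, 0, 0.74, -0.27, 0, 0.2, 0, 0.84, -0.27, 0, 0.2, 0, 0.92, -0.27, 0, 0.2, 0, 0.965, -0.27, 0, 0.2, 0, 0.965, -0.27, 0, 0.2, 0, 0.965, -0.27, 0, 0.2]
}}

```text
clock: 15.65
ee_pos: [0.3842, 0.3067, 0.244]
eef_rot: [-0.784, 3.042, -0.001]
force: [0.2, -0.9, -1.1]
opening: 0.237
finger_force: 30.0
```

```bash
python3 -c "
from h import *
go([.3273+.146*.875,.2756+.146*.485,.165],119)
s=snapshot('top');a=cv2.resize(s['img'][180:300,310:420],None,fx=3.6,fy=3.6)
s=snapshot('scene');b=cv2.resize(s['img'][160:340,240:400],(int(160*2.4),432))
cv2.imwrite('pics/c13.png',np.hstack([a,b]))"
```

```text
t 15.65 at [0.3842 0.3067 0.244 ] shift [-0.406  0.003  0.395] ydir 118.91 yaw frac -0.003 tilt [ 0. -0. -1.] q [-0.75  0.2  -0.03  1.86  0.01  1.07  1.28] op 0.237 ff 30.0 F [ 0.2 -0.9 -1.1]
```

View pics/c13.png

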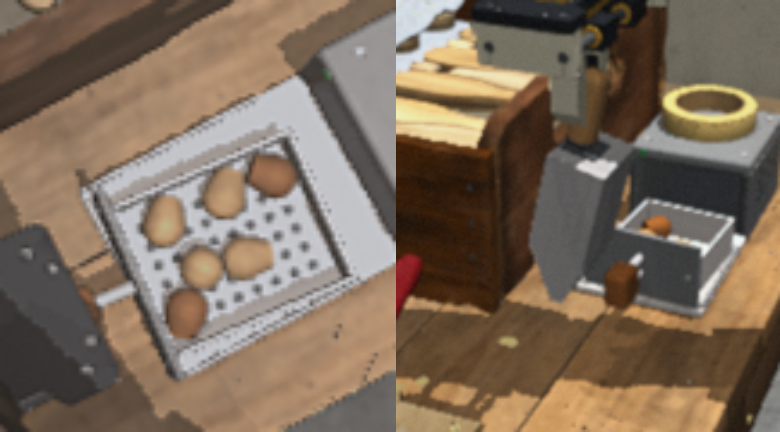

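All six knobs lie in the tray, and the scoop hangs empty on the left at (580,225). I'll bring its lip down to just above the bench, then roll it upright on the lip with a light grip.

Call:
{"fn": "play_rows", "kwargs": {
  "deltas": [-0.03, 0, 0.05, 0, 0.2, -0.1, 0, 0.12, 0, 0.2, -0.18, 0, 0.2, 0, 0.2, -0.27, 0.003, 0.28, 0, 0.2, -0.35, 0.003, 0.36, 0, 0.2, -0.4, 0.003, 0.42, 0, 0.2, -0.406, 0.003, 0.46, 0, 0.2, -0.406, 0.003, 0.47, 0, 0.2, -0.406, 0.003, 0.47, 0, 0.2]
}}

```text
clock: 16.5
ee_pos: [0.4542, 0.3458, 0.1488]
eef_rot: [0.782, -3.041, 0.002]
force: [0.2, 0.2, -0.8]
opening: 0.237
finger_force: 30.0
```

```bash
python3 -c "
from h import *
avg(10); go([.3273+.146*.875,.2756+.146*.485,.15],119)
s=snapshot('scene'); P=sense()['ee_pos']+np.array([0,0,.01]); np.save('P0.npy',P)
o=np.array([[380,300]]); cv2.imwrite('pics/c14.png',s['img'])
g=cv2.Canny(cv2.cvtColor(s['img'],cv2.COLOR_BGR2GRAY),40,120)
c=lambda p:proj(s,p).round(0)
for th in (70,75,80,85): print(th,[c(scoop2w(q,th,P)).astype(int).tolist() for q in((-44,32,0),(44,32,0),(76,32,13),(76,32,18),(-44,32,46))])
x0,y0=c(P).astype(int)-[60,30]; r=g[y0:y0+130,x0:x0+100]
for l in cv2.HoughLinesP(r,1,np.pi/180,15,minLineLength=16,maxLineGap=4)[:,0]: print((l+[x0,y0,x0,y0]).tolist(),round(float(np.degrees(np.arctan2(l[3]-l[1],l[2]-l[0])))))
"
```

```text
F [ 0.14  0.1  -1.37] +- [0.11 0.17 0.19] Td 0.022 ff 29.999702274799347 t 17.0
t 17.0 at [0.4547 0.3469 0.1501] shift [-0.    -0.003  0.   ] ydir 118.9 yaw frac -0.003 tilt [ 0.  0. -1.] q [-0.73  0.42 -0.02  1.8   0.01  0.92  1.32] op 0.236 ff 30.0 F [-0.1  0.9 -1.8]
70 [[280, 271], [269, 303], [259, 311], [257, 310], [260, 259]]
75 [[282, 270], [273, 305], [265, 314], [263, 313], [261, 260]]
80 [[284, 270], [278, 306], [271, 316], [269, 315], [262, 261]]
85 [[285, 269], [283, 306], [277, 317], [274, 317], [263, 262]]
[275, 212, 280, 234] 77
[280, 216, 281, 234] 87
[299, 279, 309, 263] -58
[237, 309, 253, 292] -47
[278, 309, 284, 280] -78
[274, 220, 276, 246] 86
[282, 233, 292, 213] -63
[305, 262, 314, 242] -66
[297, 315, 316, 315] 0
[221, 312, 240, 268] -67
[255, 285, 268, 318] 68
[295, 330, 314, 337] 20
[291, 293, 314, 262] -53
[231, 324, 243, 305] -58
[281, 257, 299, 269] 34
[217, 311, 245, 314] 6
[259, 292, 264, 265] -80
[291, 341, 316, 306] -54
[247, 219, 267, 222] 9
[236, 231, 253, 235] 13
[286, 304, 297, 286] -59
[247, 301, 256, 285] -61
[293, 291, 297, 272] -78
[279, 308, 284, 283] -79
[226, 298, 233, 282] -66
[259, 293, 268, 314] 67
```

Call:
{"fn": "play_rows", "kwargs": {
  "deltas": [0, 0, 0.01, 0, 0.2385, 0.03, 0, 0.025, 0, 0.2386, 0.066, 0, 0.03, 0, 0.2386, 0.1, 0, 0.036, 0, 0.2386, 0.133, 0, 0.042, 0, 0.2386, 0.165, 0, 0.048, 0, 0.2386, 0.198, 0, 0.056, 0, 0.2386, 0.23, 0, 0.066, 0, 0.2386, 0.262, 0, 0.077, 0, 0.2386, 0.262, 0, 0.077, 0, 0.2386]
}}

```text
clock: 17.88
ee_pos: [0.4072, 0.3205, 0.1337]
eef_rot: [0.784, -3.04, 0.001]
force: [-0.1, 0.2, -1.1]
opening: 0.24
finger_force: 5.2
```

```bash
cat >> h.py <<'E'
def fit(name,dz=.007):
    """tilt from the floor edge (left side) in the scene view"""
    s=snapshot('scene'); st=sense(); P=st['ee_pos']+np.array([0,0,dz]); cv2.imwrite(f'pics/{name}.png',s['img'])
    c=lambda p:proj(s,p)
    print("TCP",np.round(st['ee_pos'],4),"F",np.round(st['force'],1),"ff",round(st['finger_force'],1),"op",round(st['opening'],4))
    for th in range(0,95,5):
        a,b,d,k=[c(scoop2w(q,th,P)) for q in((-44,32,0),(44,32,0),(76,32,13),(-44,32,46))]
        g=cv2.GaussianBlur(cv2.cvtColor(s['img'],cv2.COLOR_BGR2GRAY),(3,3),0)
        print(th,a.round(),b.round(),d.round(),k.round(),round(float(np.degrees(np.arctan2(*(b-a)[::-1])))),end=' | ' if th%2 else '\n')
    x0,y0=np.maximum(c(P).astype(int)-[90,40],0); e=cv2.Canny(cv2.cvtColor(s['img'],cv2.COLOR_BGR2GRAY),40,120)[y0:y0+130,x0:x0+130]
    print(); print([((l+[x0,y0,x0,y0]).tolist(),round(float(np.degrees(np.arctan2(l[3]-l[1],l[2]-l[0]))))) for l in cv2.HoughLinesP(e,1,np.pi/180,15,minLineLength=20,maxLineGap=4)[:,0]])
E
python3 -c "
from h import *
fit('d1')"
```

```text
TCP [0.4079 0.3209 0.134 ] F [ 0.7  0.1 -1.1] ff 5.2 op 0.2385
0 [281. 276.] [241. 267.] [227. 258.] [280. 255.] -167
5 [282. 277.] [243. 272.] [228. 264.] [279. 256.] -172 | 10 [284. 279.] [245. 277.] [230. 270.] [279. 257.] -177
15 [286. 280.] [248. 281.] [233. 276.] [279. 259.] 179 | 20 [287. 281.] [251. 286.] [236. 282.] [279. 260.] 173
25 [289. 282.] [254. 290.] [239. 287.] [279. 261.] 168 | 30 [291. 283.] [257. 294.] [243. 292.] [279. 263.] 162
35 [293. 284.] [261. 298.] [247. 298.] [280. 264.] 156 | 40 [295. 285.] [265. 302.] [251. 302.] [280. 266.] 150
45 [297. 285.] [269. 305.] [256. 307.] [281. 267.] 144 | 50 [299. 286.] [274. 308.] [261. 311.] [281. 268.] 138
55 [301. 286.] [278. 311.] [266. 315.] [282. 270.] 131 | 60 [302. 286.] [283. 314.] [272. 319.] [283. 271.] 125
65 [304. 286.] [288. 316.] [277. 322.] [284. 272.] 118 | 70 [306. 285.] [293. 318.] [283. 325.] [285. 273.] 112
75 [308. 285.] [298. 319.] [289. 328.] [286. 274.] 106 | 80 [309. 284.] [303. 320.] [295. 330.] [288. 275.] 100
85 [311. 283.] [308. 321.] [301. 331.] [289. 276.] 95 | 90 [312. 282.] [313. 321.] [307. 332.] [290. 277.] 89

[([284, 313, 309, 279], -54), ([297, 221, 328, 222], 2), ([279, 277, 302, 256], -42), ([218, 314, 248, 318], 8), ([262, 319, 287, 326], 16), ([301, 283, 317, 247], -66), ([226, 320, 258, 286], -47), ([285, 344, 327, 286], -54), ([335, 256, 337, 227], -86), ([267, 295, 282, 275], -53), ([302, 261, 302, 239], -90), ([259, 224, 314, 235], 11), ([292, 217, 312, 217], 0), ([290, 342, 329, 287], -55), ([221, 306, 234, 282], -62), ([259, 230, 297, 236], 9), ([266, 219, 305, 223], 6), ([325, 324, 328, 344], 81), ([304, 240, 304, 215], -90), ([212, 275, 234, 280], 13), ([295, 331, 318, 339], 19), ([318, 248, 318, 282], 90), ([317, 277, 338, 293], 37), ([258, 327, 282, 328], 2), ([315, 235, 332, 215], -50), ([268, 299, 271, 327], 84), ([283, 314, 304, 285], -54), ([249, 329, 276, 336], 15), ([226, 317, 228, 343], 86)]
```

The roll-up is following the plan: 60° now. On down to nearly flat.

Call:
{"fn": "play_rows", "kwargs": {
  "deltas": [0.03, 0, 0.013, 0, 0.2386, 0.062, 0, 0.027, 0, 0.2386, 0.09, 0, 0.043, 0, 0.2386, 0.12, 0, 0.059, 0, 0.2386, 0.148, 0, 0.077, 0, 0.2386, 0.176, 0, 0.096, 0, 0.2386, 0.203, 0, 0.117, 0, 0.2386, 0.229, 0, 0.138, 0, 0.2386, 0.253, 0, 0.161, 0, 0.2386, 0.277, 0, 0.185, 0, 0.2386, 0.3, 0, 0.21, 0, 0.2386, 0.321, 0, 0.235, 0, 0.2386, 0.341, 0, 0.262, 0, 0.2386, 0.361, 0, 0.289, 0, 0.2386, 0.379, 0, 0.317, 0, 0.2386, 0.396, 0, 0.346, 0, 0.2386, 0.409, 0, 0.37, 0, 0.2386, 0.43, 0, 0.41, 0, 0.2386, 0.45, 0, 0.446, 0, 0.2386, 0.45, 0, 0.446, 0, 0.2386]
}}

```text
clock: 19.6
ee_pos: [0.329, 0.2772, 0.0439]
eef_rot: [0.784, -3.04, 0.002]
force: [-1.1, 0.2, -0.7]
opening: 0.242
finger_force: 4.8
```

```bash
python3 -c "
from h import *
fit('d2',.0095)"
```

```text
TCP [0.3294 0.2775 0.0444] F [-1.9 -0.6 -1.3] ff 4.8 op 0.2339
0 [324. 324.] [283. 314.] [269. 305.] [324. 304.] -166
5 [326. 326.] [285. 318.] [270. 310.] [324. 305.] -170 | 10 [327. 327.] [287. 323.] [272. 316.] [323. 307.] -174
15 [329. 328.] [290. 327.] [274. 322.] [323. 308.] -178 | 20 [331. 330.] [292. 332.] [277. 327.] [323. 309.] 177
25 [332. 331.] [296. 336.] [280. 333.] [323. 311.] 172 | 30 [334. 332.] [299. 340.] [284. 338.] [323. 312.] 167
35 [336. 333.] [303. 344.] [288. 343.] [324. 313.] 161 | 40 [338. 333.] [307. 348.] [292. 348.] [324. 315.] 156
45 [340. 334.] [311. 351.] [297. 352.] [325. 316.] 150 | 50 [342. 334.] [315. 354.] [302. 356.] [325. 317.] 143
55 [344. 334.] [320. 357.] [307. 360.] [326. 318.] 137 | 60 [346. 334.] [325. 360.] [312. 364.] [327. 320.] 130
65 [348. 334.] [330. 362.] [318. 368.] [328. 321.] 124 | 70 [350. 334.] [335. 364.] [324. 371.] [329. 322.] 117
75 [352. 334.] [340. 365.] [330. 373.] [330. 323.] 111 | 80 [353. 333.] [345. 367.] [336. 375.] [331. 324.] 104
85 [355. 333.] [350. 368.] [342. 377.] [332. 325.] 98 | 90 [357. 332.] [355. 368.] [349. 379.] [334. 326.] 92

[([326, 338, 363, 344], 9), ([314, 327, 338, 346], 38), ([275, 388, 309, 352], -47), ([255, 362, 274, 337], -53), ([255, 385, 299, 325], -54), ([257, 388, 301, 326], -55), ([346, 392, 384, 313], -64), ([325, 275, 356, 269], -11), ([271, 314, 293, 292], -45), ([361, 296, 375, 273], -59), ([351, 303, 353, 278], -85), ([296, 376, 316, 354], -48), ([306, 304, 356, 314], 11), ([281, 331, 305, 331], 0), ([364, 393, 382, 353], -66), ([317, 283, 357, 293], 14), ([304, 332, 337, 348], 26), ([332, 348, 354, 356], 20), ([336, 293, 372, 297], 6), ([365, 293, 380, 273], -53), ([279, 300, 303, 288], -27), ([281, 290, 302, 264], -51), ([325, 269, 376, 273], 4), ([285, 345, 326, 356], 15), ([303, 325, 327, 328], 7), ([307, 340, 332, 347], 16), ([255, 386, 280, 352], -54), ([255, 390, 284, 349], -55)]
```

Call:
{"fn": "play_rows", "kwargs": {
  "deltas": [0.012, 0, 0.025, 0, 0.2386, 0.024, 0, 0.05, 0, 0.2386, 0.034, 0, 0.075, 0, 0.2386, 0.04, 0, 0.098, 0, 0.2386, 0.04, 0, 0.106, 0, 0.2388, 0.04, 0, 0.108, 0, 0.239, 0.04, 0, 0.108, 0, 0.239]
}}

```text
clock: 20.23
ee_pos: [0.3229, 0.2741, 0.0234]
eef_rot: [0.784, -3.042, 0.0]
force: [-1.5, -0.2, 2.3]
opening: 0.243
finger_force: 3.1
```

```bash
python3 -c "
from h import *
fit('d3',.0105)" | sed -n '1,2p;10,$p'
```

```text
TCP [0.3231 0.2743 0.0236] F [-1.9 -0.7  3.6] ff 3.1 op 0.2357
0 [327. 333.] [287. 323.] [272. 314.] [328. 314.] -165
75 [355. 343.] [343. 374.] [333. 382.] [333. 332.] 111 | 80 [357. 343.] [348. 375.] [339. 384.] [334. 333.] 105
85 [358. 342.] [353. 376.] [345. 386.] [336. 334.] 99 | 90 [360. 341.] [358. 377.] [352. 387.] [337. 335.] 92

[([282, 390, 316, 354], -47), ([282, 288, 306, 307], 38), ([342, 402, 388, 306], -64), ([264, 372, 293, 334], -53), ([275, 388, 310, 352], -46), ([328, 337, 330, 315], -85), ([275, 313, 301, 327], 28), ([346, 283, 369, 281], -5), ([259, 384, 284, 349], -54), ([270, 315, 290, 324], 24), ([330, 278, 370, 283], 7), ([349, 322, 363, 292], -65), ([259, 385, 295, 335], -54), ([313, 278, 325, 300], 61), ([374, 402, 388, 368], -68), ([327, 301, 354, 306], 10), ([314, 293, 345, 300], 13), ([346, 281, 372, 285], 9), ([360, 402, 388, 338], -66), ([355, 318, 359, 295], -80), ([312, 278, 334, 283], 13), ([351, 365, 357, 344], -74), ([259, 316, 285, 290], -45), ([294, 303, 315, 310], 18), ([371, 340, 387, 307], -64), ([272, 313, 289, 291], -52)]
```

It's flat on the bench with about 3 N pressing. I'll release, go straight up, then re-find the scoop and pull.

Call:
{"fn": "play_rows", "kwargs": {
  "deltas": [0, 0, -0.005, 0, 0.25, 0, 0, -0.005, 0, 0.3, 0, 0, -0.005, 0, 0.4, 0, 0, -0.005, 0, 0.5, 0, 0, -0.005, 0, 0.5, 0, 0, -0.1, 0, 0.5, 0, 0, -0.25, 0, 0.5, 0, 0, -0.45, 0, 0.5, 0, 0, -0.65, 0, 0.5, 0, 0, -0.8, 0, 0.5, 0.0, 0, -0.9, 0, 0.5, 0.2, 0, -0.9, 0, 0.5, 0.2, 0, -0.9, 0, 0.5]
}}

```text
clock: 21.37
ee_pos: [0.2839, 0.2519, 0.2038]
eef_rot: [0.784, -3.04, 0.002]
force: [-0.9, -1.1, -0.7]
opening: 0.508
finger_force: 0.0
```

```bash
python3 -c "
from h import *
go([.3231,.2743,.2],119)
s=snapshot('top'); im=s['img']; cv2.imwrite('pics/e1.png',im)
c=snapshot('scene'); cv2.imwrite('pics/e1s.png',c['img'])
h=cv2.cvtColor(im,cv2.COLOR_BGR2HSV)
# pull: saturated orange-brown near expected px
u0=proj(s,[.4293,.2273,.061]); print('expected pull px',u0)
x,y=u0.astype(int)
r=h[y-14:y+15,x-16:x+17]; m=((r[...,0]<14)&(r[...,1]>140)&(r[...,2]>110)).astype(np.uint8)
n,l,st,ce=cv2.connectedComponentsWithStats(m); k=1+st[1:,4].argmax(); p=ce[k]+[x-16,y-14]; print('pull',p,st[k],ray(s,*p,.061).round(4))
# orig picture same mask
a=cv2.cvtColor(cv2.imread('pics/top0.png'),cv2.COLOR_BGR2HSV)[y-14:y+15,x-16:x+17]; m=((a[...,0]<14)&(a[...,1]>140)&(a[...,2]>110)).astype(np.uint8)
n,l,st,ce=cv2.connectedComponentsWithStats(m); k=1+st[1:,4].argmax(); print('orig',ce[k]+[x-16,y-14],st[k])
# scoop flat check in scene
P=np.array([.3231,.2743,.034]); print('pred',[proj(c,scoop2w(q,0,P)).round().tolist() for q in((-44,32,0),(44,32,0),(76,32,13),(-44,32,46),(-44,-32,46),(-107,0,45))])
e=cv2.Canny(cv2.cvtColor(c['img'],cv2.COLOR_BGR2GRAY),40,120)[285:350,250:380]
print([((l+[250,285,250,285]).tolist(),round(float(np.degrees(np.arctan2(l[3]-l[1],l[2]-l[0]))))) for l in cv2.HoughLinesP(e,1,np.pi/180,18,minLineLength=20,maxLineGap=4)[:,0]])
"
```

```text
t 21.3667 at [0.2839 0.2519 0.2038] shift [-0.226  0.003  0.018] ydir 118.92 yaw frac -0.003 tilt [-0.002 -0.002 -1.   ] q [-0.8   0.06 -0.07  2.14  0.    0.94  1.2 ] op 0.508 ff 0.0 F [-0.9 -1.1 -0.7]
expected pull px [329.5002706  266.76393418]Traceback (most recent call last):
  File "<string>", line 11, in <module>
    n,l,st,ce=cv2.connectedComponentsWithStats(m); k=1+st[1:,4].argmax(); p=ce[k]+[x-16,y-14]; print('pull',p,st[k],ray(s,*p,.061).round(4))
                                                       ~~~~~~~~~~~~~~~^^
ValueError: attempt to get argmax of an empty sequence
```

```bash
python3 -c "
from h import *
a=cv2.imread('pics/top0.png');b=cv2.imread('pics/e1.png');
for i in(a,b): print(cv2.cvtColor(i,cv2.COLOR_BGR2HSV)[262:272:2,322:338:3].tolist()[2], i[290:300:5,300:330:10].tolist())
for n,i in(('a',a),('b',b)):
  h=cv2.cvtColor(i,cv2.COLOR_BGR2HSV)[225:300,240:345]; m=((h[...,0]<13)&(h[...,1]>150)&(h[...,2]>60)).astype(np.uint8)
  nn,l,st,ce=cv2.connectedComponentsWithStats(m); print(n,[(s[4],(c+[240,225]).round(1).tolist(),s[:4].tolist()) for s,c in zip(st[1:],ce[1:]) if s[4]>15])
c=cv2.imread('pics/e1s.png'); s=snapshot('scene')
P=np.array([.3231,.2743,.034]); print('pred',[proj(s,scoop2w(q,0,P)).round().tolist() for q in((-44,32,0),(44,32,0),(76,32,13),(-44,32,46),(-44,-32,46),(-107,0,45))])
e=cv2.Canny(cv2.cvtColor(c,cv2.COLOR_BGR2GRAY),40,120)[285:350,250:380]
print([((l+[250,285,250,285]).tolist(),round(float(np.degrees(np.arctan2(l[3]-l[1],l[2]-l[0]))))) for l in cv2.HoughLinesP(e,1,np.pi/180,18,minLineLength=18,maxLineGap=4)[:,0]])
"
```

```text
[[12, 126, 132], [12, 130, 167], [12, 127, 157], [12, 128, 164], [12, 127, 157], [13, 104, 127]] [[[100, 132, 169], [92, 120, 152], [115, 154, 182]], [[102, 135, 171], [111, 143, 178], [114, 153, 180]]]
[[12, 126, 123], [13, 131, 166], [12, 129, 158], [12, 130, 163], [12, 129, 158], [12, 121, 114]] [[[127, 129, 134], [64, 82, 103], [70, 88, 112]], [[128, 130, 135], [53, 58, 65], [72, 92, 114]]]
a []
b []
pred [[327.0, 334.0], [287.0, 323.0], [272.0, 314.0], [328.0, 314.0], [340.0, 297.0], [365.0, 313.0]]
[([293, 302, 329, 313], 17), ([284, 332, 306, 332], 0), ([252, 285, 273, 287], 5), ([285, 349, 300, 327], -56), ([283, 295, 310, 310], 29), ([323, 291, 352, 285], -12), ([316, 343, 342, 345], 4), ([289, 305, 340, 317], 13), ([330, 294, 359, 301], 14), ([306, 337, 325, 340], 9), ([330, 334, 348, 331], -9), ([354, 345, 373, 349], 12), ([328, 333, 328, 315], -90), ([367, 349, 379, 323], -65), ([334, 322, 339, 302], -76)]
```

The scoop stands flat where predicted, with its corner edge at (328,333)–(328,315), and the pull hasn't moved. The scoop leaves little room in front of the pull. I'll push with closed fingers on the middle of the panel, just above the pull (61 mm) and below the panel top (77 mm).

```bash
python3 -c "
from h import *
go([.4312,.2222,.12],119)"
```

```text
t 21.5167 at [0.2881 0.2548 0.2037] shift [-0.547 -0.489  0.419] ydir 118.91 yaw frac -0.003 tilt [ 0.001  0.001 -1.   ] q [-0.8   0.07 -0.06  2.14  0.01  0.93  1.21] op 0.496 ff 0.0 F [-0.   0.3 -0.5]
```

Call:
{"fn": "play_rows", "kwargs": {
  "deltas": [-0.1, -0.05, 0, 0, 0.2, -0.25, -0.15, 0, 0, 0, -0.4, -0.3, 0.05, 0, 0, -0.5, -0.42, 0.2, 0, 0, -0.547, -0.48, 0.35, 0, 0, -0.547, -0.489, 0.419, 0, 0, -0.547, -0.489, 0.419, 0, 0, -0.547, -0.489, 0.419, 0, 0]
}}

```text
clock: 22.18
ee_pos: [0.4309, 0.2218, 0.1189]
eef_rot: [0.782, -3.04, 0.001]
force: [-0.6, 0.2, 1.0]
opening: 0.01
finger_force: 0.0
```

```bash
python3 -c "
from h import *
snapshot('top'); go([.4312,.2222,.067],119)"
```

```text
t 22.2333 at [0.4312 0.2226 0.1199] shift [ 0.001 -0.002  0.265] ydir 118.91 yaw frac -0.003 tilt [-0. -0. -1.] q [-0.62  0.34  0.04  2.04 -0.02  0.77  1.51] op 0.001 ff 0.0 F [0.4 0.3 0.9]
```

Lowering, then a slow push toward the slot (tool −y).

Call:
{"fn": "play_rows", "kwargs": {
  "deltas": [0, 0, 0.1, 0, 0, 0, 0, 0.2, 0, 0, 0, 0, 0.262, 0, 0, 0, 0, 0.262, 0, 0, 0, -0.03, 0.262, 0, 0, 0, -0.06, 0.262, 0, 0, 0, -0.09, 0.262, 0, 0, 0, -0.12, 0.262, 0, 0, 0, -0.15, 0.262, 0, 0, 0, -0.18, 0.262, 0, 0, 0, -0.18, 0.262, 0, 0]
}}

```text
clock: 23.15
ee_pos: [0.4499, 0.1905, 0.0683]
eef_rot: [-0.782, 3.04, 0.002]
force: [-0.1, 2.3, 3.9]
opening: 0.001
finger_force: 1.9
```

```bash
cat >> h.py <<'E'
def pull():
    s=snapshot('top'); i=s['img']; st=sense(); O=np.array([.520,.0621]); t=np.array(st['ee_pos'][:2])-O
    print('tool d,n',(t@[.485,-.875]).round(4),(t@[.875,.485]).round(4),'z',st['ee_pos'][2].round(4),'F',np.round(st['force'],1))
    h=cv2.cvtColor(i,cv2.COLOR_BGR2HSV)[190:300,300:440]; m=((h[...,0]<14)&(h[...,1]>118)&(h[...,2]>95)&(h[...,2]<190)).astype(np.uint8)
    m=cv2.morphologyEx(m,cv2.MORPH_OPEN,np.ones((3,3),np.uint8))
    n,l,q,c=cv2.connectedComponentsWithStats(m)
    for a,b in zip(q[1:],c[1:]):
        if a[4]>25:
            p=ray(s,*(b+[300,190]),.061)[:2]-O; print(a[4],(b+[300,190]).round(1),'d',(p@[.485,-.875]).round(4),'n',(p@[.875,.485]).round(4))
E
python3 -c "
from h import *
pull()"
```

```text
tool d,n -0.1465 0.0009 z 0.0682 F [0.9 1.6 3.8]
```

Call:
{"fn": "play_rows", "kwargs": {
  "deltas": [0, 0, -0.01, 0, 0, 0, 0, -0.015, 0, 0, 0, 0, -0.015, 0, 0]
}}

```text
clock: 23.45
ee_pos: [0.4483, 0.1902, 0.0704]
eef_rot: [0.783, -3.042, 0.001]
force: [-0.4, 0.4, -0.5]
opening: 0.005
finger_force: 0.0
```

```bash
python3 -c "
from h import *
avg(8); pull()
a=cv2.imread('pics/e1.png'); s=snapshot('top'); cv2.imwrite('pics/f1.png',s['img'])
h=cv2.cvtColor(s['img'],cv2.COLOR_BGR2HSV)
for d in (-.188,-.168): 
  p=np.array([.520+.485*d,.0621-.875*d,.061]); print(proj(s,p).round(1))
# far rim of pan: bright line along d at n=0.. sample grey profile along tray axis at z=.046 , n=.035 and -.035
g=cv2.cvtColor(s['img'],cv2.COLOR_BGR2GRAY); g0=cv2.cvtColor(a,cv2.COLOR_BGR2GRAY)
for n in(.02,-.02):
  for G in(g0,g): print(n,[int(G[tuple(np.round(proj(s,[.520+.485*d+.875*n,.0621-.875*d+.485*n,.046])[::-1]).astype(int))]) for d in np.arange(-.06,.006,.003)])
"
```

```text
F [0.04 0.31 0.26] +- [0.15 0.16 0.18] Td -0.007 ff 0.0 t 23.85
tool d,n -0.1471 -0.0004 z 0.0703 F [-0.5 -0.6  0.6]
[329.8 267. ]
[338.6 262.5]
0.02 [93, 100, 111, 116, 121, 117, 107, 104, 85, 61, 153, 179, 187, 186, 186, 186, 186, 193, 110, 59, 77, 78]
0.02 [77, 78, 69, 62, 74, 74, 74, 75, 74, 74, 75, 75, 75, 70, 116, 203, 175, 203, 114, 54, 76, 78]
-0.02 [188, 188, 190, 187, 189, 187, 184, 127, 57, 200, 184, 186, 186, 186, 186, 186, 185, 192, 164, 59, 77, 77]
-0.02 [65, 65, 64, 63, 61, 69, 98, 97, 96, 96, 97, 96, 95, 97, 88, 166, 203, 202, 173, 54, 77, 76]
```

Call:
{"fn": "play_rows", "kwargs": {
  "deltas": [0, -0.03, 0, 0, 0, 0, -0.06, 0, 0, 0, 0, -0.09, 0, 0, 0, 0, -0.12, 0, 0, 0, 0, -0.15, 0, 0, 0, 0, -0.18, 0, 0, 0, 0, -0.21, 0, 0, 0, 0, -0.24, 0, 0, 0, 0, -0.24, 0, 0, 0]
}}

```text
clock: 24.7
ee_pos: [0.4688, 0.166, 0.0727]
eef_rot: [-0.803, 3.033, 0.03]
force: [-24.5, 58.9, 20.9]
opening: 0.006
finger_force: 29.5
```

```bash
python3 -c "
from h import *
avg(6); pull()
s=snapshot('scene'); cv2.imwrite('pics/f2.png',s['img']); a=cv2.imread('pics/e1s.png')
# pull in scene: orange-brown blob
for n,i in(('before',a),('now',s['img'])):
  h=cv2.cvtColor(i,cv2.COLOR_BGR2HSV)[240:310,290:420]; m=((h[...,0]<11)&(h[...,1]>150)&(h[...,2]>60)).astype(np.uint8)
  q,l,st,ce=cv2.connectedComponentsWithStats(m); print(n,[(x[4],(c+[290,240]).round(1).tolist()) for x,c in zip(st[1:],ce[1:]) if x[4]>20])
for d in(-.19,-.14,-.12,-.1): print(d,proj(s,[.520+.485*d,.0621-.875*d,.044]).round(1))
"
```

```text
F [-23.34  58.19  19.55] +- [0.17 0.07 0.15] Td 1.593 ff 29.054547445848584 t 25.0
tool d,n -0.1158 0.0056 z 0.0727 F [-24.1  57.6  19.6]
31 [342.7 253.3] d -0.152 n 0.0127
before []
now []
-0.19 [333.3 279.3]
-0.14 [341.6 268.4]
-0.12 [344.8 264.2]
-0.1 [347.9 260.2]
```

Over 60 N against the push: the tray is jammed, so I'm backing off straight away and measuring how it lies.

Call:
{"fn": "play_rows", "kwargs": {
  "deltas": [0, 0.06, 0, 0, 0, 0, 0.16, 0, 0, 0, 0, 0.25, -0.05, 0, 0, 0.1, 0.4, -0.3, 0, 0, 0.3, 0.6, -0.6, 0, 0, 0.5, 0.7, -0.6, 0, 0, 0.5, 0.7, -0.6, 0, 0, 0.5, 0.7, -0.6, 0, 0]
}}

```text
clock: 25.77
ee_pos: [0.3132, 0.2227, 0.1924]
eef_rot: [-0.786, 3.041, 0.001]
force: [-0.5, 0.6, -0.1]
opening: 0.008
finger_force: 0.0
```

```bash
python3 -c "
from h import *
go([.43,.22,.07],119)
s=snapshot('top'); i=s['img']; cv2.imwrite('pics/g1.png',i); O=np.array([.520,.0621])
def dn(u,v,z): p=ray(s,u,v,z)[:2]-O; return (p@[.485,-.875]).round(4),(p@[.875,.485]).round(4)
# rectified map of the shelf area at z=.046/.077: 1 mm per pixel, columns d -.26..0.02, rows n +.09..-.09
import numpy as np
def rect(img,z):
    D,N=np.meshgrid(np.arange(-.26,.021,.001),np.arange(.09,-.0901,-.001)); P=np.stack([O[0]+.485*D+.875*N,O[1]-.875*D+.485*N,np.full_like(D,z)],-1).reshape(-1,3)
    c=(R.from_rotvec(s['attitude']).inv().apply(P-s['origin']))@s['mtx'].T; uv=(c[:,:2]/c[:,2:]).astype(np.float32).reshape(*D.shape,2)
    return cv2.remap(img,uv[...,0],uv[...,1],cv2.INTER_LINEAR)
a=cv2.imread('pics/e1.png')
for nm,im in(('before',a),('now',i)):
  g=rect(im,.061); h=cv2.cvtColor(g,cv2.COLOR_BGR2HSV); m=((h[...,0]<14)&(h[...,1]>110)&(h[...,1]<150)&(h[...,2]>140)&(h[...,2]<175)).astype(np.uint8); m=cv2.morphologyEx(m,cv2.MORPH_OPEN,np.ones((5,5),np.uint8))
  q,l,st,ce=cv2.connectedComponentsWithStats(m); print(nm,'pull cand',[(x[4],round(c[0]*1.-260,1),round(90-c[1],1)) for x,c in zip(st[1:],ce[1:]) if x[4]>120])
  g=cv2.cvtColor(rect(im,.046),cv2.COLOR_BGR2GRAY); e=cv2.Canny(g,50,130)
  for l in cv2.HoughLinesP(e,1,np.pi/360,30,minLineLength=45,maxLineGap=6)[:,0]: print('  d,n',l[0]-260,90-l[1],'->',l[2]-260,90-l[3],'ang',round(float(np.degrees(np.arctan2(-(l[3]-l[1]),l[2]-l[0]))),1))
"
```

```text
t 25.7667 at [0.3132 0.2227 0.1924] shift [-0.504 -0.295  0.612] ydir 119.0 yaw frac 0.0 tilt [ 0.001  0.001 -1.   ] q [-0.74  0.08 -0.01  2.16  0.    0.9   1.32] op 0.008 ff 0.0 F [-0.5  0.6 -0.1]
before pull cand [(np.int32(147), np.float64(-50.6), np.float64(18.5)), (np.int32(399), np.float64(-189.0), np.float64(0.4)), (np.int32(135), np.float64(-129.1), np.float64(-28.9))]
  d,n -144 -61 -> -63 -61 ang 0.0
  d,n -151 -61 -> -143 72 ang 86.6
  d,n -251 -39 -> -251 56 ang 90.0
  d,n -238 22 -> -149 22 ang 0.0
  d,n -152 44 -> -72 38 ang -4.3
  d,n -102 64 -> -23 64 ang 0.0
  d,n -100 -60 -> -32 -60 ang 0.0
  d,n -120 -46 -> -44 -51 ang -3.8
  d,n -135 46 -> -31 38 ang -4.4
  d,n -145 -59 -> -92 -56 ang 3.2
  d,n -142 -14 -> -137 66 ang 86.4
  d,n -8 68 -> -6 15 ang -87.8
  d,n 10 25 -> 11 -57 ang -89.3
  d,n -146 63 -> -72 63 ang 0.0
  d,n -132 14 -> -62 10 ang -3.3
  d,n -147 -46 -> -60 -52 ang -3.9
  d,n -150 66 -> -73 66 ang 0.0
  d,n -155 41 -> -42 34 ang -3.5
  d,n -34 -35 -> -30 34 ang 86.7
  d,n -116 60 -> -57 60 ang 0.0
  d,n -39 -15 -> -35 39 ang 85.8
  d,n -237 66 -> -214
[... 464 characters left out ...]
 -68 ang -90.0
  d,n -251 -39 -> -251 30 ang 90.0
  d,n -27 -59 -> 20 -61 ang -2.4
  d,n -146 -57 -> -77 -56 ang 0.8
  d,n -108 55 -> 6 35 ang -10.0
  d,n -91 47 -> 6 32 ang -8.8
  d,n -103 -3 -> -53 -29 ang -27.5
  d,n -116 60 -> -59 61 ang 1.0
  d,n -109 -37 -> -92 67 ang 80.7
  d,n -82 64 -> -36 64 ang 0.0
  d,n -61 -9 -> -7 38 ang 41.0
  d,n -92 57 -> -35 47 ang -10.0
  d,n -40 -11 -> 10 -20 ang -10.2
  d,n -90 52 -> -14 40 ang -9.0
  d,n -97 45 -> -43 36 ang -9.5
  d,n -86 -34 -> 2 -50 ang -10.3
  d,n -100 22 -> -49 10 ang -13.2
  d,n -51 -2 -> 11 -5 ang -2.8
  d,n -9 -59 -> 1 4 ang 81.0
  d,n -116 20 -> -66 15 ang -5.7
  d,n -251 32 -> -249 77 ang 87.5
  d,n -122 -51 -> -115 0 ang 82.2
```

The tray stood about 4° askew from the start and has turned to about 9°, so its near corner has caught on the box front. I'll pull it back by the far half of its panel from behind, above the pan, which also turns it straight.

```bash
cat >> h.py <<'E'
O=np.array([.520,.0621])
def W(d,n,z): return [O[0]+.485*d+.875*n,O[1]-.875*d+.485*n,z]
def rect(s,z):
    D,N=np.meshgrid(np.arange(-.26,.021,.001),np.arange(.09,-.0901,-.001)); P=np.stack([O[0]+.485*D+.875*N,O[1]-.875*D+.485*N,np.full_like(D,z)],-1).reshape(-1,3)
    c=(R.from_rotvec(s['attitude']).inv().apply(P-s['origin']))@s['mtx'].T; uv=(c[:,:2]/c[:,2:]).astype(np.float32).reshape(*D.shape,2)
    return cv2.remap(s['img'],uv[...,0],uv[...,1],cv2.INTER_LINEAR)
def tray():
    s=snapshot('top'); h=cv2.cvtColor(rect(s,.061),cv2.COLOR_BGR2HSV); m=((h[...,0]<14)&(h[...,1]>110)&(h[...,1]<150)&(h[...,2]>140)&(h[...,2]<175)).astype(np.uint8); m=cv2.morphologyEx(m,cv2.MORPH_OPEN,np.ones((5,5),np.uint8))
    q,l,st,ce=cv2.connectedComponentsWithStats(m); print('pull',[(x[4],round(c[0]*1.-260,1),round(90-c[1],1)) for x,c in zip(st[1:],ce[1:]) if x[4]>120])
    e=cv2.Canny(cv2.cvtColor(rect(s,.046),cv2.COLOR_BGR2GRAY),50,130)
    for l in cv2.HoughLinesP(e,1,np.pi/360,30,minLineLength=45,maxLineGap=6)[:,0]:
        a=float(np.degrees(np.arctan2(-(l[3]-l[1]),l[2]-l[0])))
        if min(abs(a),abs(abs(a)-90))>.6 and min(abs(a),abs(abs(a)-90))<14: print((l[0]-260,90-l[1],l[2]-260,90-l[3],round(a,1)),end=' ')
    print()
E
python3 -c "
from h import *
go(W(-.070,.039,.13),119); s=snapshot('top'); p=ray(s,450,198,.117)[:2]-O; print('tape d,n',p@[.485,-.875],p@[.875,.485])"|sed 's/np.int[0-9]*//g'
```

```text
t 25.8167 at [0.3136 0.2229 0.1924] shift [-0.707 -0.854  0.313] ydir 119.03 yaw frac 0.001 tilt [ 0.001  0.002 -1.   ] q [-0.74  0.08 -0.01  2.16  0.    0.9   1.32] op 0.008 ff 0.0 F [-0.9 -0.6 -0. ]
tape d,n 0.08053615418670941 0.010429971330657078
```

Call:
{"fn": "play_rows", "kwargs": {
  "deltas": [-0.1, -0.1, 0, 0, 0, -0.25, -0.28, 0, 0, 0, -0.4, -0.45, 0, 0, 0, -0.55, -0.62, 0, 0, 0, -0.66, -0.78, 0.05, 0, 0, -0.707, -0.854, 0.2, 0, 0, -0.707, -0.854, 0.313, 0, 0, -0.707, -0.854, 0.313, 0, 0, -0.707, -0.854, 0.313, 0, 0]
}}

```text
clock: 26.62
ee_pos: [0.5222, 0.1396, 0.1259]
eef_rot: [0.78, -3.039, 0.002]
force: [-0.6, 0.4, -0.3]
opening: 0.002
finger_force: 0.0
```

```bash
python3 -c "
from h import *
snapshot('top');go(W(-.070,.039,.058),119)"
```

```text
t 26.6667 at [0.5227 0.1408 0.1274] shift [0.007 0.012 0.347] ydir 118.86 yaw frac -0.005 tilt [-0.002 -0.001 -1.   ] q [-0.45  0.41  0.12  1.9  -0.07  0.84  1.78] op 0.003 ff 0.0 F [ 0.  -0.7  1.3]
```

Call:
{"fn": "play_rows", "kwargs": {
  "deltas": [0, 0, 0.12, 0, 0, 0, 0, 0.24, 0, 0, 0, 0, 0.335, 0, 0, 0, 0, 0.335, 0, 0, 0, 0.02, 0.335, 0, 0, 0, 0.04, 0.335, 0, 0, 0, 0.06, 0.335, 0, 0, 0, 0.08, 0.335, 0, 0, 0, 0.1, 0.335, 0, 0, 0, 0.12, 0.335, 0, 0, 0, 0.12, 0.335, 0, 0]
}}

```text
clock: 27.58
ee_pos: [0.511, 0.1637, 0.0612]
eef_rot: [-0.785, 3.041, 0.001]
force: [1.3, -1.4, 1.2]
opening: 0.006
finger_force: 1.0
```

```bash
python3 -c "
from h import *
go(W(-.094,.039,.058),119);tray()"|sed 's/np.int[0-9]*//g'
```

```text
t 27.5833 at [0.511  0.1637 0.0612] shift [0.012 0.004 0.016] ydir 118.95 yaw frac -0.002 tilt [ 0.001  0.001 -1.   ] q [-0.49  0.49  0.11  1.97 -0.08  0.68  1.75] op 0.006 ff 1.0 F [ 1.3 -1.4  1.2]
pull []
((-103), (21), (-93), (85), 81.1) ((-152), (76), (-151), (29), -88.8) ((-115), (-90), (-111), (-39), 85.5) ((-223), (-37), (-215), (26), 82.8) ((-101), (29), (-92), (86), 81.0)
```

Call:
{"fn": "play_rows", "kwargs": {
  "deltas": [0, -0.03, 0, 0, 0, 0, -0.03, -0.15, 0, 0, 0, -0.03, -0.35, 0, 0, 0.2, 0.1, -0.5, 0, 0, 0.5, 0.3, -0.6, 0, 0, 0.8, 0.45, -0.6, 0, 0, 0.98, 0.5, -0.6, 0, 0, 0.98, 0.5, -0.6, 0, 0, 0.98, 0.5, -0.6, 0, 0]
}}

```text
clock: 28.38
ee_pos: [0.287, 0.1538, 0.1803]
eef_rot: [0.784, -3.039, 0.001]
force: [-0.3, 0.1, -0.1]
opening: 0.007
finger_force: 0.0
```

```bash
python3 -c "
from h import *
tray();go(W(-.094,.039,.13),119)"|sed 's/np.int[0-9]*//g'
```

```text
pull []
((-85), (-57), (-3), (-59), -1.4) ((-118), (-42), (10), (-45), -1.3) ((-46), (48), (10), (49), 1.0) ((-117), (48), (-11), (46), -1.1) ((4), (-47), (7), (43), 88.1) ((-82), (11), (-37), (4), -8.8) ((-112), (-46), (-111), (21), 89.1) ((-228), (24), (-176), (26), 2.2) ((-151), (65), (-150), (14), -88.9) ((-4), (-14), (-2), (44), 88.0) ((2), (-38), (4), (47), 88.7) ((-85), (-33), (11), (-36), -1.8) ((-103), (-40), (-48), (-41), -1.0) ((-119), (-60), (-117), (-1), 88.1) ((-79), (44), (-28), (43), -1.1) ((-37), (-45), (11), (-43), 2.4) ((-250), (80), (-248), (30), -87.7) 
t 28.4333 at [0.2842 0.1532 0.1802] shift [-1.007 -0.5    0.246] ydir 118.99 yaw frac -0.0 tilt [-0.004 -0.002 -1.   ] q [-0.7  -0.01  0.04  2.29 -0.    0.86  1.42] op 0.004 ff 0.0 F [-5.1 -1.8 -1.6]
```

The tray is back to about 1.3° and its front end is just inside the bevelled mouth. I'll push again on the panel just above the pull, a touch to the near side, watching the force.

```bash
python3 -c "
from h import *
go(W(-.152,-.004,.12),119)"
```

```text
t 28.4333 at [0.2842 0.1532 0.1802] shift [-0.792 -0.21   0.297] ydir 118.99 yaw frac -0.0 tilt [-0.004 -0.002 -1.   ] q [-0.7  -0.01  0.04  2.29 -0.    0.86  1.42] op 0.004 ff 0.0 F [-5.1 -1.8 -1.6]
```

Call:
{"fn": "play_rows", "kwargs": {
  "deltas": [-0.1, -0.05, 0, 0, 0, -0.25, -0.1, 0, 0, 0, -0.4, -0.15, 0, 0, 0, -0.55, -0.2, 0.1, 0, 0, -0.7, -0.2, 0.2, 0, 0, -0.755, -0.2, 0.28, 0, 0, -0.755, -0.2, 0.297, 0, 0, -0.755, -0.2, 0.297, 0, 0, -0.755, -0.2, 0.297, 0, 0]
}}

```text
clock: 29.18
ee_pos: [0.4419, 0.1925, 0.1213]
eef_rot: [0.783, -3.041, 0.001]
force: [-0.1, -0.6, -0.0]
opening: 0.002
finger_force: 0.0
```

```bash
python3 -c "
from h import *
snapshot('top');go(W(-.152,-.004,.071),119)"
```

```text
t 29.2333 at [0.4421 0.1928 0.1219] shift [-0.004  0.     0.254] ydir 118.88 yaw frac -0.004 tilt [-0. -0. -1.] q [-0.61  0.33  0.11  2.05 -0.05  0.77  1.61] op 0.002 ff 0.0 F [-0.5 -0.1  0.3]
```

Call:
{"fn": "play_rows", "kwargs": {
  "deltas": [0, 0, 0.13, 0, 0, 0, 0, 0.252, 0, 0, 0, 0, 0.252, 0, 0, 0, -0.03, 0.252, 0, 0, 0, -0.06, 0.252, 0, 0, 0, -0.09, 0.252, 0, 0, 0, -0.12, 0.252, 0, 0, 0, -0.15, 0.252, 0, 0, 0, -0.15, 0.252, 0, 0]
}}

```text
clock: 29.98
ee_pos: [0.4584, 0.1659, 0.0717]
eef_rot: [-0.781, 3.042, -0.0]
force: [0.3, 0.4, 1.3]
opening: 0.006
finger_force: 0.2
```

```bash
python3 -c "
from h import *
pull();tray()"|sed 's/np.int[0-9]*//g'
```

```text
tool d,n -0.1214 -0.0036 z 0.0714 F [-0.1  0.5 -0.2]
pull []
((-146), (-52), (-138), (44), 85.2) ((-151), (-31), (-143), (26), 82.0) ((-105), (82), (-49), (75), -7.1)
```

Call:
{"fn": "play_rows", "kwargs": {
  "deltas": [0, -0.03, 0, 0, 0, 0, -0.06, 0, 0, 0, 0, -0.09, 0, 0, 0, 0, -0.12, 0, 0, 0, 0, -0.12, 0, 0, 0]
}}

```text
clock: 30.5
ee_pos: [0.4696, 0.1447, 0.071]
eef_rot: [-0.781, 3.043, -0.001]
force: [-0.5, 1.3, 2.1]
opening: 0.005
finger_force: 0.8
```

Call:
{"fn": "play_rows", "kwargs": {
  "deltas": [0, -0.03, 0, 0, 0, 0, -0.06, 0, 0, 0, 0, -0.09, 0, 0, 0, 0, -0.12, 0, 0, 0, 0, -0.12, 0, 0, 0]
}}

```text
clock: 30.92
ee_pos: [0.4812, 0.1235, 0.071]
eef_rot: [-0.781, 3.043, -0.001]
force: [0.1, 0.1, 1.3]
opening: 0.007
finger_force: 0.8
```

Call:
{"fn": "play_rows", "kwargs": {
  "deltas": [0, -0.03, 0, 0, 0, 0, -0.06, 0, 0, 0, 0, -0.09, 0, 0, 0, 0, -0.12, 0, 0, 0, 0, -0.15, 0, 0, 0, 0, -0.18, 0, 0, 0, 0, -0.18, 0, 0, 0]
}}

```text
clock: 31.5
ee_pos: [0.4987, 0.0919, 0.0709]
eef_rot: [-0.781, 3.043, -0.001]
force: [-0.2, 1.2, 0.8]
opening: 0.003
finger_force: 0.7
```

Call:
{"fn": "play_rows", "kwargs": {
  "deltas": [0, -0.02, 0, 0, 0, 0, -0.04, 0, 0, 0, 0, -0.05, 0, 0, 0, 0, -0.05, 0, 0, 0]
}}

```text
clock: 31.83
ee_pos: [0.503, 0.0842, 0.0709]
eef_rot: [-0.783, 3.042, -0.001]
force: [-1.3, 1.3, 2.7]
opening: 0.004
finger_force: 1.1
```

```bash
python3 -c "
from h import *
pull()"
```

```text
tool d,n -0.0277 -0.0041 z 0.0709 F [-0.7  1.4  1.3]
```

Call:
{"fn": "play_rows", "kwargs": {
  "deltas": [0, -0.01, 0, 0, 0, 0, -0.02, 0, 0, 0, 0, -0.03, 0, 0, 0, 0, -0.03, 0, 0, 0]
}}

```text
clock: 32.22
ee_pos: [0.5058, 0.0792, 0.0709]
eef_rot: [-0.783, 3.042, -0.0]
force: [-1.8, 2.8, 0.6]
opening: 0.004
finger_force: 1.6
```

```bash
python3 -c "
from h import *
pull()"
```

```text
tool d,n -0.0219 -0.0041 z 0.0709 F [-1.1  2.4  0.6]
```

Call:
{"fn": "play_rows", "kwargs": {
  "deltas": [0, -0.01, 0, 0, 0, 0, -0.02, 0, 0, 0, 0, -0.025, 0, 0, 0, 0, -0.025, 0, 0, 0]
}}

```text
clock: 32.6
ee_pos: [0.5082, 0.0748, 0.071]
eef_rot: [-0.783, 3.042, -0.0]
force: [-2.1, 3.0, 1.3]
opening: 0.004
finger_force: 1.5
```

```bash
python3 -c "
from h import *
pull()"
```

```text
tool d,n -0.0169 -0.0042 z 0.071 F [-1.7  2.7  1.2]
```

Call:
{"fn": "play_rows", "kwargs": {
  "deltas": [0, -0.01, 0, 0, 0, 0, -0.02, 0, 0, 0, 0, -0.03, 0, 0, 0, 0, -0.04, 0, 0, 0, 0, -0.04, 0, 0, 0]
}}

```text
clock: 33.07
ee_pos: [0.5091, 0.0729, 0.0709]
eef_rot: [0.79, -3.037, -0.009]
force: [-12.9, 18.0, 10.7]
opening: 0.005
finger_force: 12.0
```

```bash
python3 -c "
from h import *
pull()"
```

```text
tool d,n -0.0147 -0.0043 z 0.0709 F [-11.7  18.7  10.4]
```

A firm stop at 22 N. I'll back off, rise clear and measure whether the panel is flush.

Call:
{"fn": "play_rows", "kwargs": {
  "deltas": [0, 0.06, 0, 0, 0, 0, 0.1, 0, 0, 0, 0, 0.1, -0.15, 0, 0, 0, 0.1, -0.35, 0, 0, 0.1, 0.25, -0.6, 0, 0, 0.35, 0.45, -0.7, 0, 0, 0.6, 0.65, -0.7, 0, 0, 0.75, 0.85, -0.7, 0, 0, 0.75, 0.95, -0.7, 0, 0, 0.75, 0.95, -0.7, 0, 0]
}}

```text
clock: 33.95
ee_pos: [0.2884, 0.1611, 0.2112]
eef_rot: [-0.78, 3.041, -0.0]
force: [0.1, 1.5, 0.6]
opening: 0.007
finger_force: 0.0
```

```bash
python3 -c "
from h import *
go(W(-.094,.039,.13),119)
s=snapshot('top'); cv2.imwrite('pics/k1.png',s['img']); c=snapshot('scene'); cv2.imwrite('pics/k1s.png',c['img'])
for z in(.061,):
  h=cv2.cvtColor(rect(s,z),cv2.COLOR_BGR2HSV); m=((h[...,0]<15)&(h[...,1]>100)&(h[...,1]<160)&(h[...,2]>120)&(h[...,2]<180)).astype(np.uint8); m=cv2.morphologyEx(m,cv2.MORPH_OPEN,np.ones((7,7),np.uint8))
  q,l,st,ce=cv2.connectedComponentsWithStats(m); print('pull',[(int(x[4]),round(k[0]*1.-260,1),round(90-k[1],1)) for x,k in zip(st[1:],ce[1:]) if x[4]>120])
for z in(.077,.092):
  e=cv2.Canny(cv2.cvtColor(rect(s,z),cv2.COLOR_BGR2GRAY),40,110)[:,170:]
  print(z,[(int(l[0]-90),int(90-l[1]),int(l[2]-90),int(90-l[3]),round(float(np.degrees(np.arctan2(-(l[3]-l[1]),l[2]-l[0]))),1)) for l in cv2.HoughLinesP(e,1,np.pi/360,25,minLineLength=30,maxLineGap=6)[:,0] if abs(l[2]-l[0])<12])
g=cv2.cvtColor(rect(s,.077),cv2.COLOR_BGR2GRAY)
for n in(30,0,-30): print(n,g[90-n,225:281].tolist())
"
```

```text
t 33.95 at [0.2884 0.1611 0.2112] shift [-0.969 -0.52   0.408] ydir 118.76 yaw frac -0.008 tilt [ 0.002  0.    -1.   ] q [-0.64 -0.04 -0.03  2.23 -0.    0.95  1.4 ] op 0.007 ff 0.0 F [0.1 1.5 0.6]
pull [(487, np.float64(-47.5), np.float64(0.0))]
0.077 [(4, 25, 5, -57, -89.3), (-7, -10, -5, -60, -87.7), (-19, -7, -16, -57, -86.6), (-5, 55, -3, 18, -86.9), (-2, -37, -1, 34, 89.2), (-11, 64, -8, 17, -86.3), (3, 22, 4, 56, 88.3), (-5, 29, 5, 67, 75.3)]
0.092 [(0, 65, 0, 17, -90.0), (-12, 39, -7, -58, -87.0), (1, -55, 1, 16, 90.0), (-25, 59, -21, -29, -87.4), (-9, 64, -7, 25, -87.1), (-4, -11, -4, 33, 90.0), (-7, 48, -6, 7, -88.6), (-3, -10, -3, 23, 90.0), (-22, -27, -21, 6, 88.3), (-5, -5, -5, 32, 90.0)]
30 [180, 180, 180, 180, 180, 180, 181, 181, 181, 182, 184, 185, 180, 172, 126, 71, 47, 52, 57, 59, 60, 59, 58, 57, 58, 68, 95, 123, 136, 139, 120, 95, 80, 72, 63, 60, 59, 75, 93, 111, 127, 138, 144, 147, 144, 141, 140, 139, 139, 138, 138, 139, 139, 139, 140, 140]
0 [125, 148, 172, 181, 181, 177, 175, 172, 169, 161, 165, 172, 165, 159, 162, 168, 172, 179, 176, 175, 178, 174, 166, 125, 73, 50, 63, 83, 110, 135, 135, 134, 129, 130, 132, 108, 82, 79, 83, 102, 121, 133, 140, 146, 144, 143, 142, 143, 143, 143, 143, 143, 142, 142, 142, 142]
-30 [180, 181, 181, 181, 181, 181, 180, 181, 181, 181, 180, 181, 183, 185, 182, 175, 146, 102, 68, 58, 55, 58, 61, 60, 59, 58, 56, 62, 82, 104, 126, 142, 130, 106, 82, 69, 64, 67, 76, 95, 116, 129, 138, 144, 144, 143, 143, 143, 143, 143, 143, 144, 144, 144, 144, 143]
```

The box front is at d≈0 and the pull at −47.5 mm where −44 is home. The panel is about 3° skewed, with its far end open by about 6 mm. A push on the far half of the panel will square it.

```bash
python3 -c "
from h import *
snapshot('top');go(W(-.050,.040,.13),119)"
```

```text
t 34.1 at [0.2882 0.1622 0.2113] shift [-0.969 -0.751  0.408] ydir 119.1 yaw frac 0.003 tilt [ 0.002  0.001 -1.   ] q [-0.64 -0.04 -0.04  2.23 -0.    0.95  1.41] op 0.002 ff 0.0 F [0.4 0.2 0.2]
```

Call:
{"fn": "play_rows", "kwargs": {
  "deltas": [-0.1, -0.1, 0, 0, 0, -0.25, -0.22, 0, 0, 0, -0.42, -0.36, 0, 0, 0, -0.6, -0.5, 0, 0, 0, -0.78, -0.62, 0, 0, 0, -0.92, -0.72, 0.1, 0, 0, -0.969, -0.751, 0.25, 0, 0, -0.969, -0.751, 0.38, 0, 0, -0.969, -0.751, 0.408, 0, 0, -0.969, -0.751, 0.408, 0, 0]
}}

```text
clock: 34.93
ee_pos: [0.5309, 0.1219, 0.1271]
eef_rot: [0.78, -3.038, 0.002]
force: [-0.7, 0.1, 0.3]
opening: 0.005
finger_force: 0.0
```

```bash
python3 -c "
from h import *
snapshot('top');go(W(-.050,.040,.061),119)"
```

```text
t 34.9833 at [0.5316 0.1227 0.129 ] shift [-0.003  0.013  0.34 ] ydir 118.84 yaw frac -0.005 tilt [-0.002 -0.001 -1.   ] q [-0.42  0.41  0.13  1.89 -0.07  0.84  1.82] op 0.007 ff 0.0 F [-0.2  0.4  0.7]
```

Call:
{"fn": "play_rows", "kwargs": {
  "deltas": [0, 0.01, 0.12, 0, 0, 0, 0.01, 0.24, 0, 0, 0, 0.01, 0.335, 0, 0, 0, 0.01, 0.335, 0, 0, 0, -0.03, 0.335, 0, 0, 0, -0.06, 0.335, 0, 0, 0, -0.09, 0.335, 0, 0, 0, -0.11, 0.335, 0, 0, 0, -0.125, 0.335, 0, 0, 0, -0.14, 0.335, 0, 0, 0, -0.14, 0.335, 0, 0]
}}

```text
clock: 35.9
ee_pos: [0.546, 0.0994, 0.0628]
eef_rot: [-0.783, 3.041, 0.001]
force: [-0.7, 2.3, 1.6]
opening: 0.005
finger_force: 0.9
```

```bash
python3 -c "
from h import *
pull()"
```

```text
tool d,n -0.0201 0.0405 z 0.0625 F [ 0.   1.2 -0.5]
```

Call:
{"fn": "play_rows", "kwargs": {
  "deltas": [0, -0.01, 0, 0, 0, 0, -0.02, 0, 0, 0, 0, -0.03, 0, 0, 0, 0, -0.04, 0, 0, 0, 0, -0.04, 0, 0, 0]
}}

```text
clock: 36.37
ee_pos: [0.5459, 0.0984, 0.0623]
eef_rot: [0.791, -3.037, -0.011]
force: [-12.3, 19.1, 12.7]
opening: 0.002
finger_force: 11.7
```

```bash
python3 -c "
from h import *
pull()"
```

```text
tool d,n -0.0191 0.0403 z 0.0623 F [-12.2  19.6  11.8]
```

Call:
{"fn": "play_rows", "kwargs": {
  "deltas": [0, 0.06, 0, 0, 0, 0, 0.12, 0, 0, 0, 0, 0.12, -0.2, 0, 0, 0, 0.12, -0.4, 0, 0, 0.15, 0.25, -0.65, 0, 0, 0.4, 0.4, -0.7, 0, 0, 0.65, 0.6, -0.7, 0, 0, 0.85, 0.75, -0.7, 0, 0, 0.9, 0.8, -0.7, 0, 0, 0.9, 0.8, -0.7, 0, 0]
}}

```text
clock: 37.25
ee_pos: [0.3117, 0.1447, 0.202]
eef_rot: [0.783, -3.042, 0.001]
force: [0.2, 1.6, 0.5]
opening: 0.008
finger_force: 0.0
```

```bash
cat >> h.py <<'E'
def home():
    s=snapshot('top'); h=cv2.cvtColor(rect(s,.061),cv2.COLOR_BGR2HSV); m=((h[...,0]<15)&(h[...,1]>100)&(h[...,1]<160)&(h[...,2]>120)&(h[...,2]<180)).astype(np.uint8); m=cv2.morphologyEx(m,cv2.MORPH_OPEN,np.ones((7,7),np.uint8))
    q,l,st,ce=cv2.connectedComponentsWithStats(m); print('pull',[(int(x[4]),round(k[0]*1.-260,1),round(90-k[1],1)) for x,k in zip(st[1:],ce[1:]) if x[4]>120])
    g=cv2.cvtColor(rect(s,.077),cv2.COLOR_BGR2GRAY); g2=cv2.cvtColor(rect(s,.092),cv2.COLOR_BGR2GRAY)
    for n in(50,40,30,20,-20,-30,-40,-50): print(n,g[90-n,240:276].tolist(),'roof',g2[90-n,252:270].tolist())
E
python3 -c "
from h import *
home();go(W(-.05,.04,.13),119)"
```

```text
pull [(505, np.float64(-44.4), np.float64(1.9))]
50 [184, 176, 161, 115, 69, 62, 71, 91, 103, 104, 77, 55, 55, 60, 77, 103, 127, 134, 131, 102, 63, 62, 74, 89, 109, 128, 136, 142, 141, 140, 139, 139, 139, 138, 138, 139] roof [100, 125, 131, 124, 98, 75, 72, 81, 88, 111, 128, 136, 140, 141, 140, 139, 139, 139]
40 [182, 179, 147, 102, 67, 56, 54, 57, 59, 59, 59, 58, 56, 59, 76, 96, 121, 140, 133, 114, 92, 74, 67, 92, 115, 126, 134, 139, 141, 141, 140, 140, 140, 141, 141, 141] roof [95, 118, 135, 135, 111, 85, 75, 73, 93, 115, 129, 136, 141, 142, 141, 140, 140, 140]
30 [187, 182, 160, 117, 78, 53, 53, 57, 59, 59, 59, 58, 57, 62, 70, 95, 122, 136, 134, 115, 77, 50, 70, 91, 111, 127, 139, 145, 148, 145, 142, 141, 140, 140, 139, 139] roof [93, 119, 141, 132, 115, 82, 62, 73, 94, 114, 128, 140, 145, 147, 144, 142, 141, 140]
20 [186, 184, 177, 134, 86, 61, 55, 56, 58, 59, 59, 59, 58, 58, 70, 91, 113, 130, 137, 109, 73, 64, 71, 86, 109, 128, 136, 143, 145, 144, 144, 143, 143, 142, 142, 141] roof [90, 116, 130, 135, 110, 77, 67, 75, 87, 110, 129, 136, 144, 145, 144, 143, 143, 142]
-20 [184, 18
[... 517 characters left out ...]
83, 174, 141, 96, 71, 53, 54, 58, 58, 58, 58, 57, 55, 61, 72, 96, 127, 147, 144, 140, 104, 62, 67, 89, 110, 127, 138, 143, 146, 145, 145, 145, 146, 146, 146] roof [70, 96, 126, 145, 143, 134, 97, 54, 69, 90, 111, 129, 139, 144, 146, 145, 145, 145]
-50 [184, 186, 181, 172, 130, 74, 41, 48, 54, 56, 58, 58, 57, 57, 58, 67, 92, 118, 132, 136, 101, 64, 55, 69, 89, 110, 127, 136, 144, 145, 144, 143, 143, 143, 143, 143] roof [68, 88, 113, 131, 134, 95, 55, 57, 70, 91, 112, 128, 137, 145, 145, 144, 143, 143]
t 37.3 at [0.3056 0.1448 0.2015] shift [-0.939 -0.631  0.353] ydir 119.0 yaw frac 0.0 tilt [-0.004 -0.002 -1.   ] q [-0.62 -0.01  0.02  2.23 -0.    0.93  1.48] op 0.004 ff 0.0 F [-8.8 -1.4 -1.8]
```

The panel is now parallel to the box face and flush to within about 0.5 mm, with the pull at −44.4. Last check before handing in: that the bystanders and the scoop haven't moved.

```bash
python3 - <<'E'
from h import *
s=snapshot('top'); c=snapshot('scene'); a=cv2.imread('pics/top0.png'); e=cv2.imread('pics/e1.png'); es=cv2.imread('pics/e1s.png'); b=s['img']
d=lambda x,y,r: (cv2.absdiff(x[r],y[r]).max(2)>40).mean().round(3)
print('tape roll',d(a,b,np.s_[165:230,420:485]),'tape measure',d(a,b,np.s_[190:230,150:200]),'tin',d(a,b,np.s_[150:200,198:248]))
print('scoop top vs e1',d(e,b,np.s_[215:290,250:310]),'scoop scene',d(es,c['img'],np.s_[295:340,268:330]))
st=sense(); print(st['clock'],np.round(st['ee_pos'],3),np.round(st['qvel'],3),np.round(st['force'],1),st['opening'])
E
```

```text
tape roll 0.0 tape measure 0.0 tin 0.0
scoop top vs e1 0.397 scoop scene 0.252
37.4 [0.312 0.145 0.202] [ 0.025  0.047  0.037 -0.065  0.006 -0.015  0.031] [0.3 0.1 0.3] 0.008034084061901188
```

```bash
python3 - <<'E'
from h import *
c=snapshot('scene'); s=snapshot('top')
P=np.array([.3231,.2743,.034]); Q=((-44,32,0),(44,32,0),(76,32,13),(-44,32,46),(-44,-32,46),(76,-32,18),(76,32,18))
print('scene pred',[proj(c,scoop2w(q,0,P)).round().tolist() for q in Q]); print('top pred',[proj(s,scoop2w(q,0,P)).round().tolist() for q in Q])
for n,i,(x,y,w,h) in(('scene',c['img'],(260,285,90,60)),('top',s['img'],(240,205,85,100)),('top e1',cv2.imread('pics/e1.png'),(240,205,85,100))):
    e=cv2.Canny(cv2.cvtColor(i,cv2.COLOR_BGR2GRAY),40,120)[y:y+h,x:x+w]
    print(n,[(l+[x,y,x,y]).tolist() for l in cv2.HoughLinesP(e,1,np.pi/180,18,minLineLength=17,maxLineGap=4)[:,0]])
E
```

```text
scene pred [[327.0, 334.0], [287.0, 323.0], [272.0, 314.0], [328.0, 314.0], [340.0, 297.0], [287.0, 295.0], [272.0, 312.0]]
top pred [[286.0, 310.0], [267.0, 273.0], [260.0, 260.0], [284.0, 311.0], [312.0, 297.0], [286.0, 246.0], [259.0, 260.0]]
scene [[289, 305, 344, 318], [268, 318, 325, 333], [295, 303, 330, 313], [286, 297, 312, 287], [273, 314, 288, 295], [317, 293, 337, 297], [260, 315, 283, 292], [329, 310, 349, 314], [273, 312, 284, 294], [334, 328, 338, 306]]
top [[241, 304, 274, 286], [240, 302, 273, 283], [300, 278, 311, 298], [298, 248, 309, 271], [301, 268, 314, 292], [283, 245, 305, 285], [259, 258, 283, 304], [298, 273, 324, 258], [241, 228, 279, 207], [252, 219, 279, 205], [285, 304, 310, 289], [267, 278, 280, 304], [292, 226, 321, 211], [299, 270, 320, 258], [263, 256, 287, 243], [311, 274, 324, 293], [262, 262, 277, 291], [240, 226, 265, 213]]
top e1 [[298, 273, 323, 259], [241, 301, 273, 284], [282, 241, 311, 299], [241, 225, 279, 205], [286, 243, 316, 271], [254, 297, 274, 285], [262, 259, 280, 241], [241, 304, 272, 286], [260, 258, 283, 304], [302, 271, 314, 293], [247, 225, 281, 207], [248, 265, 274, 245], [292, 226, 316, 213], [260, 262, 280, 303], [294, 207, 298, 224], [288, 243, 306, 261], [274, 253, 293, 241], [260, 265, 273, 247], [240, 302, 266, 288], [249, 271, 287, 243]]
```

The scoop's edges are where they were, so it still stands upright. Handing in.

```bash
python3 -c "
from bench import *
print(finish_job())"
```

```text
the job is handed in; nothing more can be done
None
```

I handed the job in at about 37 s: six knobs in the tray, scoop upright and empty on the bench, tray in the box with its panel flush to about 0.5 mm. The tray jammed askew on the first push (about 67 N at the wrist) and was straightened; tape, tape measure and tin have not moved.

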